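# Start a glaze colour-match batch at the ceramic repair bench

### The arm

A 6-joint arm with a two-finger parallel gripper is mounted at the origin on the work surface. World frame = base frame: x ahead of the robot, y to its left, z up, the work surface at z = 0. Lengths are in m, angles in rad, forces in N, time in s.
With the tool pointing down it reaches from about 0.3 to 0.875 m from the base axis. Payload 6.4 kg.
Tool frame: the origin (TCP) lies midway between the tips of the shut fingers; the grasp point (between the pads) lies 19 mm behind it (manip.hold_point_z is the z of the grasp point in the tool frame, in m); z points along the fingers, y is the direction in which the jaws open and shut (so a half turn about z gives the same grasp; the last joint's range is limited). The gripper opens to 85 mm and grips with 20 to 120 N. Pads are 22 mm wide; open, the fingers measure 114 mm over their backs; the gripper's body (76 mm by 85 mm) begins 54 mm behind the grasp point. The pads swing forward as they close: fully open they stand 13 mm farther back than shut.
Start: joints at [-1.554, 0.181, 1.607, -0, 1.354, -0.206], TCP at [0.127, -0.561, 0.231] pointing down, gripper open.
Joint ranges: [-2.99, 2.99], [-0.89, 2.07], [0.3, 2.58], [-1.14, 4.28], [0, 2.63], [-3.12, 3.12]. Speed limits (rad/s): [2.57, 2.57, 3.01, 3.14, 3.14, 3.14].

### API

Orientations are given as a unit quaternion [w, x, y, z].
In Python, from rig import monitor, optics, order, manip gives the robot as it stands.
- The arm moves only by the tool step_arm, never from a script. Its argument "increments" is a list of rows, each a list of 3 entries, a list of its own where there are three numbers: the finger opening in m, from 0 to 0.0854, then the shift along the tool's x, y, z in m, then the turn about the tool's z in degrees. In form: [[grip, [x, y, z], turn], ...]. A call has 1 to 5 rows; each row shifts and turns the commanded pose from where the row before left it, along the tool's axes as they then stand; what a row does not reach is not made up. A row lasts 1/10 s, in which the tool goes at most 50 mm and 8.59 degrees, less where a joint would pass 70% of its speed; a pose out of reach is approached as far as the arm can. A call with a gripper value outside its range is refused whole. The fingers move at their own pace and stop on an object; "newtons" is the grip in N (left out, the last holds). Time passes only in rows, so rows that do not move let the fingers close. It gives the time, the measured TCP pose, the force and the opening at its end, in the units of the state.
- monitor.state(): the state, without advancing time (a new reading comes with each control period).
- optics.snapshot(name): name is "scene" or "top" or "wrist"; returns (picture, depth): 384x512x3 uint8, red, green, blue; 384x512 float32, m along the optical axis (not along the pixel's ray), 0 where there is no reading.
- optics.camera_info(name): a dict with "fx", "fy", "cx", "cy" (pixels), "world_to_cam" (4x4, takes a point from world to camera coordinates). Camera axes: x right, y up, looking along -z (the intrinsics and any distortion apply to the point x, -y, -z); pixel columns grow to the right and rows downward; lengths in m; the calibration is good to about 2 mm. A picture is of the moment at which its call begins: read the wrist's pose just before it. camera_info takes no time and is no camera call; for the wrist camera it gives the pose at the moment of the call.
- order.sign_off(): hands the job in, once; it reports no verdict.
Trained networks look in the newest picture that a camera, given by its name, has taken for a name from the list of things; names that differ only in an ending like _2 or _b are one class to them, and where a whole thing is asked for, a point or a joint stands for the part that bears it (a point fixed in the world has none). Each returns a list of dicts, best first, with "p" (0 to 1); they miss things now and then, are a little off and sometimes report something else, mostly with a low value. They report only what shows in the picture. A call takes as long as a camera call.
- optics.look_for(camera, target): "xyz" ([x, y, z] in m, in the coordinates of the camera as it stood for that picture, good to about 4 mm: the middle of the surface that is visible of it).
- optics.outline_of(camera, target): "mask" (384x512 bool, what is visible of it).
The state is a dict: "clock": time; "joints": joint angles; "joint_velocities": joint speeds; "tau": joint torques, N m; "tool_pos": TCP position; "tcp_rot": TCP orientation; "force": force on the tool from outside, world axes, zero at the start; "wrist_torque": the same for the moment, N m; "opening": finger opening in m.
Only numpy, scipy, OpenCV 4.12 (cv2) and the standard library are available. Lean on these libraries where they do the work, as an engineer would, in place of code of your own. Each camera call takes 0.05 s, during which the arm holds its last target.

### The job

First stand the white reference jar upright in the middle of the colour reader's pad with its orange swatch squarely facing the reader's window. Then clear the yellow-lidded spent pots out of the shaker into the red returns tray and drop every white-lidded glaze pot upright into a shaker pocket of its own, fully down; when all are loaded, press the green start button. The reference jar must still be in place at the end, and leave the other things on the bench where they are.

Things in the scene. Friction and masses are not known exactly. Their poses are not given: they have to be found in the camera images.
- reference: the reference jar: white ceramic cylinder 56 mm in diameter, 64 mm high, bottom-heavy with a black lid, about 0.16 kg, standing upright. Origin: centre of its underside; z up its axis; its x axis points out through the orange swatch
- swatch (a point): centre of the orange colour swatch (20 mm wide, 32 mm high) on the side of the reference jar, 28 mm from its axis along its +x, 24 mm above its underside. An orange stripe on the black lid runs from the middle towards the same side, so it can be seen from above
- reader_pad (a point): centre of the top of the colour reader's round black rubber pad (72 mm diameter, 12 mm above the bench); its +x axis points level towards the reader's window
- reader: fixed colour reader: a white block 90 mm wide, top 86 mm above the bench (blue line on top), with a blue window in its front face, 91 mm in +x from the centre of its pad; pad and block share a grey base plate 100 mm wide, 8 mm thick. Origin on the bench, 35 mm in +x from the pad centre. It may stand on either side of the bench
- start_top (a point): middle of the top face of the round green start button (32 mm diameter) on the shaker's console, 87 mm above the bench when not pressed; pressed straight down, 6 mm travel, 5 N when fully down
- start (a joint): travel of the start button in m: 0 released, 0.006 fully pressed; it springs back
- returns: fixed red open tray for spent pots, 170 (x) x 112 (y) x 25 mm high, walls and floor about 4 mm thick. Origin: centre of its underside; x along its long side. It may stand on either side of the bench
- pocket0 (a point): centre of the floor of pocket 0 of the shaker (round, 60 mm diameter, 22 mm deep, floor 40 mm and mouth 62 mm above the bench); z up, x and y along the block's sides. The shaker is fixed: an aluminium block 180 x 180 mm with four pockets, 2 x 2 at 88 mm spacing, on a grey base, with a white console along its -y side
- pocket1 (a point): centre of the floor of pocket 1 of the shaker (round, 60 mm diameter, 22 mm deep, floor 40 mm and mouth 62 mm above the bench); z up, x and y along the block's sides. The shaker is fixed: an aluminium block 180 x 180 mm with four pockets, 2 x 2 at 88 mm spacing, on a grey base, with a white console along its -y side
- pocket2 (a point): centre of the floor of pocket 2 of the shaker (round, 60 mm diameter, 22 mm deep, floor 40 mm and mouth 62 mm above the bench); z up, x and y along the block's sides. The shaker is fixed: an aluminium block 180 x 180 mm with four pockets, 2 x 2 at 88 mm spacing, on a grey base, with a white console along its -y side
- pocket3 (a point): centre of the floor of pocket 3 of the shaker (round, 60 mm diameter, 22 mm deep, floor 40 mm and mouth 62 mm above the bench); z up, x and y along the block's sides. The shaker is fixed: an aluminium block 180 x 180 mm with four pockets, 2 x 2 at 88 mm spacing, on a grey base, with a white console along its -y side
- pot0: fresh glaze pot, green glass with a white lid: closed cylinder 54 mm in diameter, 56 mm high, bottom-heavy, 0.11 to 0.21 kg, standing on the bench. Origin: centre of its underside; z up its axis. May be absent
- pot1: fresh glaze pot, blue-glazed with a white lid: closed cylinder 54 mm in diameter, 56 mm high, bottom-heavy, 0.11 to 0.21 kg, standing on the bench. Origin: centre of its underside; z up its axis. May be absent
- pot2: fresh glaze pot, terracotta-coloured with a white lid: closed cylinder 54 mm in diameter, 56 mm high, bottom-heavy, 0.11 to 0.21 kg, standing on the bench. Origin: centre of its underside; z up its axis. May be absent
- pot3: fresh glaze pot, amber glass with a white lid: closed cylinder 54 mm in diameter, 56 mm high, bottom-heavy, 0.11 to 0.21 kg, standing on the bench. Origin: centre of its underside; z up its axis. May be absent
- spent0: spent pot, clear with a yellow lid: closed cylinder 54 mm in diameter, 56 mm high, bottom-heavy, about 0.16 kg, standing at the start in a pocket of the shaker, its upper 34 mm above the block. Origin: centre of its underside; z up its axis. May be absent
- spent1: spent pot, clear with a yellow lid: closed cylinder 54 mm in diameter, 56 mm high, bottom-heavy, about 0.16 kg, standing at the start in a pocket of the shaker, its upper 34 mm above the block. Origin: centre of its underside; z up its axis. May be absent
- spent2: spent pot, clear with a yellow lid: closed cylinder 54 mm in diameter, 56 mm high, bottom-heavy, about 0.16 kg, standing at the start in a pocket of the shaker, its upper 34 mm above the block. Origin: centre of its underside; z up its axis. May be absent
- spent3: spent pot, clear with a yellow lid: closed cylinder 54 mm in diameter, 56 mm high, bottom-heavy, about 0.16 kg, standing at the start in a pocket of the shaker, its upper 34 mm above the block. Origin: centre of its underside; z up its axis. May be absent
- spool: bystander: spool of solder wire, green flanges, 60 mm diameter, 57 mm high. Origin: centre of its underside
- glue: bystander: white glue bottle, 28 mm diameter, 65 mm high. Origin: centre of its underside
- brush: bystander: brush, 160 mm long, lying flat. Origin: on the bench under its middle

How it is judged:
On the way, in this order (a step that is already met when the one before it is completed fails the run):
1. the reference jar stands released on the reader's pad with its swatch facing the window (horizontal distance between reference and reader_pad below 0.015 m and z of reference in the frame of reader_pad below 0.008 m and angle between reference's own z axis and vertical below 0.1 rad and angle between the x axis of reference and the x axis of reader_pad, either way round below 0.3 rad and x of swatch in the frame of reader_pad above 0.005 m and linear speed of reference below 0.02 m/s and contact force between the fingers and reference below 0.1 N), for 0.3 s.
2. every spent pot lies or stands in the returns tray, and every fresh pot stands released in a shaker pocket (((horizontal distance between pot0 and pocket0 below 0.01 m and z of pot0 in the frame of pocket0 below 0.006 m) or (horizontal distance between pot0 and pocket1 below 0.01 m and z of pot0 in the frame of pocket1 below 0.006 m) or (horizontal distance between pot0 and pocket2 below 0.01 m and z of pot0 in the frame of pocket2 below 0.006 m) or (horizontal distance between pot0 and pocket3 below 0.01 m and z of pot0 in the frame of pocket3 below 0.006 m)) and angle between each of pot0, pot1, pot2, pot3's own z axis and vertical below 0.1 rad and linear speed of each of pot0, pot1, pot2, pot3, spent0, spent1, spent2, spent3 below 0.02 m/s and contact force between the fingers and pot0 below 0.1 N and ((horizontal distance between pot1 and pocket0 below 0.01 m and z of pot1 in the frame of pocket0 below 0.006 m) or (horizontal distance between pot1 and pocket1 below 0.01 m and z of pot1 in the frame of pocket1 below 0.006 m) or (horizontal distance between pot1 and pocket2 below 0.01 m and z of pot1 in the frame of pocket2 below 0.006 m) or (horizontal distance between pot1 and pocket3 below 0.01 m and z of pot1 in the frame of pocket3 below 0.006 m)) and contact force between the fingers and pot1 below 0.1 N and ((horizontal distance between pot2 and pocket0 below 0.01 m and z of pot2 in the frame of pocket0 below 0.006 m) or (horizontal distance between pot2 and pocket1 below 0.01 m and z of pot2 in the frame of pocket1 below 0.006 m) or (horizontal distance between pot2 and pocket2 below 0.01 m and z of pot2 in the frame of pocket2 below 0.006 m) or (horizontal distance between pot2 and pocket3 below 0.01 m and z of pot2 in the frame of pocket3 below 0.006 m)) and contact force between the fingers and pot2 below 0.1 N and ((horizontal distance between pot3 and pocket0 below 0.01 m and z of pot3 in the frame of pocket0 below 0.006 m) or (horizontal distance between pot3 and pocket1 below 0.01 m and z of pot3 in the frame of pocket1 below 0.006 m) or (horizontal distance between pot3 and pocket2 below 0.01 m and z of pot3 in the frame of pocket2 below 0.006 m) or (horizontal distance between pot3 and pocket3 below 0.01 m and z of pot3 in the frame of pocket3 below 0.006 m)) and contact force between the fingers and pot3 below 0.1 N and x of spent0 in the frame of returns between -0.082 and 0.082 m and y of spent0 in the frame of returns between -0.053 and 0.053 m and z of each of spent0, spent1, spent2, spent3 in the frame of returns below 0.04 m and contact force between the fingers and spent0 below 0.1 N and x of spent1 in the frame of returns between -0.082 and 0.082 m and y of spent1 in the frame of returns between -0.053 and 0.053 m and contact force between the fingers and spent1 below 0.1 N and x of spent2 in the frame of returns between -0.082 and 0.082 m and y of spent2 in the frame of returns between -0.053 and 0.053 m and contact force between the fingers and spent2 below 0.1 N and x of spent3 in the frame of returns between -0.082 and 0.082 m and y of spent3 in the frame of returns between -0.053 and 0.053 m and contact force between the fingers and spent3 below 0.1 N), for 0.2 s.
3. the start button is pressed (value of joint start above 0.004 m), for 0.05 s.
At the end, for the whole second after the job is handed in: Reference jar upright within 15 mm of the pad centre, swatch facing the window within 0.3 rad; every fresh pot present upright on a pocket floor (10 mm sideways, 6 mm in height); every spent pot present in the returns tray; start button sprung back; all released and at rest (all of step 1 and all of step 2 and value of joint start below 0.002 m); the robot touches nothing.
It fails at once if a bystander (spool, glue bottle, brush) is moved by more than 50 mm (distance of any of spool, glue, brush from where it was at the start of the episode above 0.05 m).
Of pot0, pot1, pot2, pot3 only 3 to 4 are there at a start; the rules pass over those that are not, and their reading is None.
Of spent0, spent1, spent2, spent3 only 1 to 2 are there at a start; the rules pass over those that are not, and their reading is None.
At some moment in a run one of pot0, pot1, pot2, pot3, reference may be knocked a few centimetres aside while the robot is not near it.
It also fails if it takes over 210 s, if anything falls off the work surface, if the arm or the gripper's body presses on something with over 40 N, if the wrist force passes 120 N, or if a joint passes its speed limit or range.

## Working session

There is one attempt and no reset: what is moved stays moved. The work goes in short steps, Python scripts to look and compute and a tool call to move; the robot and the scene stay as the last step left them, time stands still between calls to the robot, and variables do not carry over. Pictures are saved under pics/ and viewed, and the job is handed in when it is done.

Besides the shell and the picture viewer there is one more tool, called after "Emit:" as name([rows], argument=value, ...), one row to a line, values as JSON. step_arm: Moves the arm, as the interface text tells. Its arguments: {"type":"object","properties":{"increments":{"type":"array","items":{"type":"array"}},"newtons":{"type":"number"}},"required":["increments"]}

```bash
ls; mkdir -p pics
cat > h.py <<'E'
import numpy as np, cv2
from rig import monitor, optics, order, manip
def snap(n,f=None):
    im,d=optics.snapshot(n)
    if f: cv2.imwrite('pics/'+f,cv2.cvtColor(im,cv2.COLOR_RGB2BGR))
    return im,d
def c2w(info,p):
    M=np.linalg.inv(np.array(info['world_to_cam'])); return (M@np.append(p,1))[:3]
def px2w(info,u,v,d):
    x=(u-info['cx'])/info['fx']*d; y=-(v-info['cy'])/info['fy']*d
    return c2w(info,np.array([x,y,-d]))
def cloud(info,d):
    v,u=np.mgrid[0:d.shape[0],0:d.shape[1]]
    P=np.stack([(u-info['cx'])/info['fx']*d,-(v-info['cy'])/info['fy']*d,-d,np.ones_like(d)],-1)
    return (P@np.linalg.inv(np.array(info['world_to_cam'])).T)[...,:3]
E
python3 - <<'E'
from h import *
print(monitor.state()); print(manip.hold_point_z)
for n in ['top','scene','wrist']:
    im,d=snap(n,n+'0.png'); i=optics.camera_info(n); print(n,i)
E
```

```text
pics
{'clock': 0.0, 'joints': array([-1.55427045e+00,  1.81542158e-01,  1.60801284e+00, -1.05961065e-06,
        1.35377308e+00, -2.06304742e-01]), 'joint_velocities': array([-0.00125893,  0.00123067, -0.00019273,  0.00036766,  0.00031811,
        0.00093179]), 'tau': array([ 3.11165067e-06, -4.44867504e+01, -3.51339841e+01, -2.79176556e-04,
        9.09418246e-03, -2.05742133e-06]), 'tool_pos': array([ 0.12707476, -0.56022185,  0.23038118]), 'tcp_rot': array([-8.63856244e-04,  9.93799345e-01,  1.11185018e-01,  8.16981240e-05]), 'force': array([-0.01757765, -0.11557665, -0.49857227]), 'wrist_torque': array([0.02145941, 0.00458897, 0.00855287]), 'opening': 0.08538555194047827}
-0.0187
top {'fx': 351.96935726065266, 'fy': 351.96935726065266, 'cx': 252.44640926851486, 'cy': 189.72495595062333, 'world_to_cam': array([[ 0.02613914, -0.99965426, -0.002846  , -0.04747291],
       [ 0.99711779,  0.02586976,  0.0713223 , -0.56712074],
       [-0.07122401, -0.00470211,  0.99744926, -1.04452371],
       [ 0.        ,  0.        ,  0.        ,  1.        ]])}
scene {'fx': 398.70583667483726, 'fy': 398.70583667483726, 'cx': 253.66701332598464, 'cy': 190.57692110288954, 'world_to_cam': array([[-0.26974517,  0.96266557,  0.02263933,  0.17131202],
       [-0.61234667, -0.1896333 ,  0.76750946,  0.27056759],
       [ 0.7431481 ,  0.19316885,  0.64063772, -1.62801379],
       [ 0.        ,  0.        ,  0.        ,  1.        ]])}
wrist {'fx': 280.6730882483854, 'fy': 280.6730882483854, 'cx': 255.63306224377632, 'cy': 196.04079948776706, 'world_to_cam': array([[ 0.22111427, -0.97524717, -0.00120108, -0.57479596],
       [ 0.93932394,  0.21330039, -0.26865122,  0.03556423],
       [ 0.26225754,  0.05827442,  0.96323677, -0.37762975],
       [ 0.        ,  0.        ,  0.        ,  1.        ]])}
```

View pics/top0.png

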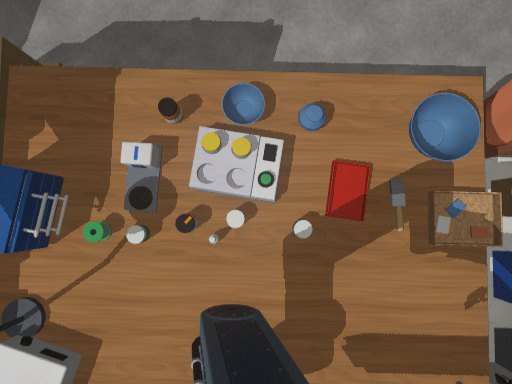

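View pics/scene0.png

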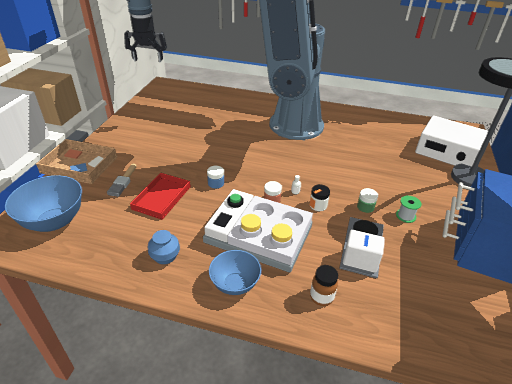

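View pics/wrist0.png

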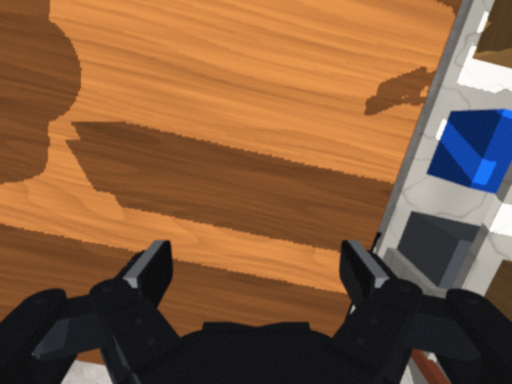

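The top view shows the shaker near (237,163), two yellow lids at (211,142) and (241,147), and three white-lidded pots: green at (137,234), terracotta at (235,218) and blue at (303,229). The reference jar is at (185,222), the reader at (140,175), the tray at (349,190), the spool at (95,231), the glue at (214,238) and the brush at (398,204). The brown jar with the black lid at (169,110) is a distractor.

Run:
```python
from h import *
i=optics.camera_info('top'); im,d=snap('top'); 
C=cloud(i,d)
for t in ['reference','swatch','reader','start_top','returns','pot0','pot1','pot2','pot3','spent0','spool','glue','brush']:
    r=optics.outline_of('top',t)
    for e in r[:3]:
        m=e['mask']; 
        if e['p']<.25: continue
        P=C[m]; z=P[:,2]; top=P[z>np.percentile(z,95)-.006]
        (u,v),rad=cv2.minEnclosingCircle(np.argwhere(m)[:,::-1].astype(np.float32))
        rc=cv2.minAreaRect(top[:,:2].astype(np.float32)*1000)
        print(t,round(e['p'],2),m.sum(),(round(u),round(v)),'topz',np.median(top[:,2]).round(4),'mean',top.mean(0).round(4),'rect',np.round(rc[0],1),np.round(rc[1],1),round(rc[2],1))
print(monitor.state()['clock'])
np.savez('top0.npz',im=im,d=d)
```

```text
reference 0.68 328 (186, 222) topz 0.0649 mean [0.4642 0.1579 0.069 ] rect [464.8  73.4] [ 48.9 223.6] 1.6
reference 0.65 324 (242, 147) topz 0.0969 mean [0.6859 0.0024 0.0969] rect [686.2   2.6] [52.2 51. ] 1.6
swatch 0.79 363 (186, 222) topz 0.0649 mean [0.4649 0.1584 0.0723] rect [466.   74.6] [ 51.7 225.9] 1.4
reader 0.8 2368 (138, 176) topz 0.0866 mean [0.6595 0.298  0.0986] rect [604.9 148.8] [427.7  82.9] 69.9
start_top 0.57 88 (266, 178) topz 0.0877 mean [ 0.5968 -0.0694  0.0878] rect [597.7 -69.2] [28.8 25.6] 1.5
start_top 0.37 352 (186, 222) topz 0.0649 mean [0.4647 0.1593 0.0686] rect [466.   74.9] [ 51.7 226.4] 1.4
returns 0.77 2203 (348, 190) topz 0.0257 mean [ 0.5716 -0.3108  0.067 ] rect [ 577.4 -211.2] [343.3 177.6] 88.8
pot0 0.72 338 (137, 233) topz 0.0566 mean [0.4286 0.303  0.0567] rect [428.1 303.9] [46.3 52.8] 1.5
pot0 0.66 291 (302, 228) topz 0.057 mean [ 0.457  -0.1799  0.0653] rect [ 461.3 -120.9] [170.4  49.8] 85.9
pot0 0.58 272 (235, 218) topz 0.0567 mean [0.4816 0.0146 0.057 ] rect [481.4  14.3] [50.6 51.5] 54.1
pot1 0.72 338 (137, 233) topz 0.0566 mean [0.
[... 913 characters left out ...]
969 mean [0.686  0.0024 0.0969] rect [686.2   2.6] [52.2 51. ] 1.6
spent0 0.58 340 (211, 142) topz 0.0968 mean [0.6974 0.089  0.1005] rect [603.4  39.4] [268.4  50.8] 27.9
spent0 0.49 4921 (236, 164) topz 0.0674 mean [ 0.6312 -0.0555  0.0841] rect [617.2  20.2] [250.5 231.6] 82.1
spool 0.77 485 (96, 232) topz 0.0576 mean [0.4321 0.4246 0.0609] rect [447.5 207.5] [ 55.3 495.5] 4.0
glue 0.55 89 (214, 238) topz 0.065 mean [0.4236 0.0741 0.1094] rect [457.1  25.3] [ 12.7 143.8] 34.3
brush 0.62 322 (186, 222) topz 0.0649 mean [0.4643 0.159  0.0688] rect [464.8  74.8] [ 48.8 226.5] 1.6
brush 0.58 579 (398, 204) topz 0.0196 mean [ 0.5505 -0.4698  0.0271] rect [ 553.3 -268.9] [451.7 157.1] 85.6
0.85
```

```bash
cat >> h.py <<'E'
def rect(C,lo,hi,box):
    x0,x1,y0,y1=box; P=C.reshape(-1,3); m=(P[:,2]>lo)&(P[:,2]<hi)&(P[:,0]>x0)&(P[:,0]<x1)&(P[:,1]>y0)&(P[:,1]<y1)
    Q=P[m]; r=cv2.minAreaRect((Q[:,:2]*1000).astype(np.float32))
    return np.round(r[0],1),np.round(r[1],1),round(r[2],1),m.sum(),Q.mean(0).round(4)
E
python3 - <<'E'
from h import *
z=np.load('top0.npz'); i=optics.camera_info('top'); im,d=z['im'],z['d'].copy()
d=cv2.medianBlur(d.astype(np.float32),3)
C=cloud(i,d)
print('ref',rect(C,.058,.070,(.42,.51,.11,.21)))
print('potG',rect(C,.050,.062,(.38,.48,.26,.35)))
print('potT',rect(C,.050,.062,(.44,.53,-.03,.06)))
print('potB',rect(C,.050,.062,(.41,.50,-.22,-.13)))
print('spA',rect(C,.09,.104,(.64,.73,-.04,.045)))
print('spB',rect(C,.09,.104,(.64,.75,.045,.14)))
print('block',rect(C,.055,.068,(.5,.8,-.12,.16)))
print('console',rect(C,.072,.084,(.5,.8,-.2,.0)))
print('reader',rect(C,.08,.092,(.58,.75,.2,.4)))
print('pad',rect(C,.0095,.016,(.48,.61,.24,.35)))
print('plate',rect(C,.005,.0095,(.48,.7,.2,.4)))
print('tray',rect(C,.017,.03,(.45,.7,-.4,-.2)))
crop=im[100:270,70:420]; cv2.imwrite('pics/crop0.png',cv2.cvtColor(cv2.resize(crop,None,fx=2.25,fy=2.25,interpolation=cv2.INTER_CUBIC),cv2.COLOR_RGB2BGR))
# dark pocket/ pad colour centroid
def proj(p):
    q=np.array(i['world_to_cam'])@np.append(p,1); return (i['cx']+i['fx']*q[0]/-q[2], i['cy']-i['fy']*q[1]/-q[2])
# swatch stripe: orange pixels on lid
h=cv2.cvtColor(im,cv2.COLOR_RGB2HSV)
m=np.zeros(d.shape,bool); m[205:240,170:202]=1
o=m&(h[...,0]>5)&(h[...,0]<20)&(h[...,1]>180)&(C[...,2]>.055)&(C[...,2]<.075)
print('stripe',o.sum(),C[o].mean(0))
E
```

```text
ref (array([463.8, 160.7]), array([51.8, 54.9]), 1.5, np.int64(299), array([0.4642, 0.1598, 0.0644]))
potG (array([428.7, 303.1]), array([51.2, 51.9]), 46.3, np.int64(275), array([0.429 , 0.3031, 0.0562]))
potT (array([480.5,  15.8]), array([51.6, 51.5]), 46.4, np.int64(269), array([0.4815, 0.0157, 0.0563]))
potB (array([ 456.7, -182.3]), array([49.2, 52. ]), 1.5, np.int64(269), array([ 0.4569, -0.1816,  0.0565]))
spA (array([686.5,   2.7]), array([51.7, 51. ]), 1.5, np.int64(284), array([0.6861, 0.0025, 0.0965]))
spB (array([698.4,  89.8]), array([52.3, 48.5]), 1.5, np.int64(278), array([0.6979, 0.0895, 0.0962]))
block (array([651.9,  15.6]), array([253. , 301.4]), 82.2, np.int64(3764), array([0.6428, 0.0112, 0.0635]))
console (array([ 685.3, -129.2]), array([117.2, 247.1]), 36.5, np.int64(184), array([ 0.6562, -0.1036,  0.0778]))
reader (array([661.8, 302.8]), array([89.2, 65.2]), 87.4, np.int64(696), array([0.661 , 0.3018, 0.0861]))
pad (array([554.9, 305.7]), array([107.2,  88.3]), 1.5, np.int64(563), array([0.5419, 0.3097, 0.012 ]))
plate (array([599.2, 306.3]), array([101.4, 204.1]), 87.7, np.int64(840), array([0.5805, 0.3005, 0.0083]))
tray (array([ 574.8, -321.2]), array([112.6, 170.1]), 83.5, np.int64(288), array([ 0.5817, -0.3238,  0.022 ]))
stripe 24 [0.47464839 0.15081099 0.06592238]
```

View pics/crop0.png

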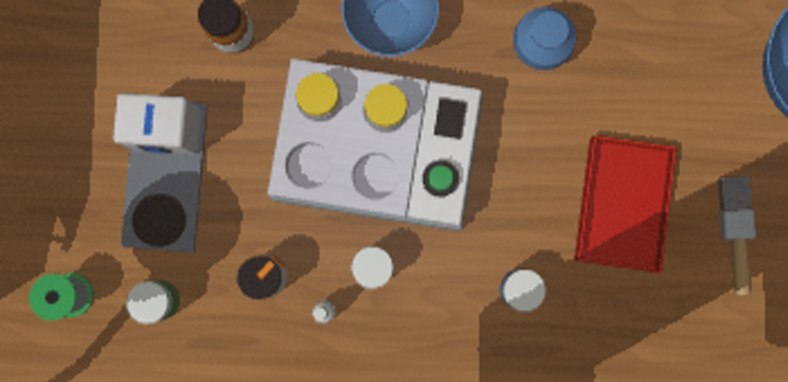

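```bash
cat >> h.py <<'E'
def yaw(q):
    w,x,y,z=q; R00=1-2*(y*y+z*z); R10=2*(x*y+w*z); return np.degrees(np.arctan2(R10,R00))
def go(tx,ty,tz,tyaw=None,p=None):
    s=monitor.state(); p=s['tool_pos']; a=yaw(s['tcp_rot']); d=np.array([tx,ty,tz])-p; r=np.radians(a)
    X=d[0]*np.cos(r)+d[1]*np.sin(r); Y=d[0]*np.sin(r)-d[1]*np.cos(r)
    print('now',p.round(4),'yaw',round(a,2),'| shift tool x,y,z mm',np.round([X*1e3,Y*1e3,-d[2]*1e3],1),'turn first-frame', None if tyaw is None else round((a-tyaw+180)%360-180,2),'clock',round(s['clock'],2))
E
python3 - <<'E'
from h import *
z=np.load('top0.npz'); i=optics.camera_info('top'); im,d=z['im'],z['d'].copy()
d=cv2.medianBlur(d.astype(np.float32),3); C=cloud(i,d)
h=cv2.cvtColor(im,cv2.COLOR_RGB2HSV)
v=h[...,2]
print(v[197,120:160]); print(v[180:214,140])
g=cv2.cvtColor(im,cv2.COLOR_RGB2GRAY)
def planepts(uv,zp):
    M=np.linalg.inv(np.array(i['world_to_cam'])); o=M[:3,3]; out=[]
    for u,w in uv:
        r=M[:3,:3]@np.array([(u-i['cx'])/i['fx'],-(w-i['cy'])/i['fy'],-1]); out.append((o+r*(zp-o[2])/r[2])[:2])
    return np.array(out)
def fit(m,zp,name):
    cs,_=cv2.findContours(m.astype(np.uint8),cv2.RETR_EXTERNAL,cv2.CHAIN_APPROX_NONE)
    c=max(cs,key=len)[:,0,:]
    P=planepts(c,zp)*1000; e=cv2.fitEllipse(P.astype(np.float32)); print(name,m.sum(),e, 'mean', (planepts(np.argwhere(m)[:,::-1],zp).mean(0)*1000).round(1))
m=np.zeros(d.shape,bool); m[183:213,126:156]=1
fit(m&(v<45),.012,'pad')
m[:]=0; m[160:185,258:276]=1
fit(m&(h[...,0]>60)&(h[...,0]<90)&(h[...,1]>120),.087,'btn')
# stripe with finer mask
m=np.zeros(d.shape,bool); m[205:240,170:202]=1
o=m&(h[...,0]>3)&(h[...,0]<22)&(h[...,1]>150)&(v>110)
P=planepts(np.argwhere(o)[:,::-1],.064)
print('stripe',len(P),P.mean(0),np.degrees(np.arctan2(*np.linalg.eigh(np.cov(P.T))[1][:,1][::-1])),P.min(0),P.max(0))
# block z map edges
for k in (0,1):pass
P=C.reshape(-1,3);B=(P[:,2]>.056)&(P[:,2]<.067)&(P[:,0]>.54)&(P[:,0]<.76)&(P[:,1]>-.05)&(P[:,1]<.17)
Q=P[B][:,:2]; ex=np.array([.991,-.133]);ey=np.array([.133,.991])
for e in(ex,ey):
    t=Q@e; print(np.percentile(t,[0,.5,1,50,99,99.5,100]).round(4))
A=np.array([.6863,.0026]);Bp=np.array([.698,.0897]); print(A@ex,Bp@ex,A@ey,Bp@ey)
F=(P[:,2]>.036)&(P[:,2]<.046)&(P[:,0]>.56)&(P[:,0]<.75)&(P[:,1]>-.03)&(P[:,1]<.15)
fl=P[F]; 
for s in (fl[fl[:,1]<.055],fl[fl[:,1]>.055]): print('floor',len(s),s.mean(0),s.min(0),s.max(0))
con=(P[:,2]>.068)&(P[:,2]<.084)&(P[:,0]>.54)&(P[:,0]<.72)&(P[:,1]>-.14)&(P[:,1]<-.04);print(np.median(P[con],0),con.sum())
go(.464,.160,.2,42.5)
E
```

```text
[138 139 137 136 123  79  74  73  61  35  39  39  34  39  35  37  38  36
  38  44  38  40  39  39  36  39  41  38  40  40  38  39  52  77  77  78
  77  68  89  89]
[89 75 77 75 76 77 49 43 39 43 36 42 39 39 39 41 40 38 43 44 39 40 40 37
 37 39 38 40 38 53 73 96 99 97]
pad 411 ((536.2640380859375, 308.7373352050781), (65.68254089355469, 68.50165557861328), 175.58831787109375) mean [536.2 308.7]
btn 85 ((596.707275390625, -69.08802795410156), (26.80381965637207, 27.50476837158203), 37.716094970703125) mean [596.7 -69.1]
stripe 35 [0.47492865 0.15069867] 129.7463412249408 [0.46387387 0.13064078] [0.49018784 0.16203706]
[0.5462 0.5467 0.5472 0.6335 0.7253 0.7261 0.7274]
[0.0233 0.0297 0.0325 0.1318 0.2269 0.2276 0.2288]
0.6797775 0.6797878999999999 0.09385450000000001 0.1817267
floor 308 [0.60026039 0.01529535 0.04119811] [ 0.57304159 -0.01302787  0.03908443] [0.62742294 0.0437813  0.04553152]
floor 304 [0.61208394 0.1033608  0.04113598] [0.5600245  0.06890108 0.03723429] [0.64025946 0.14120607 0.04547757]
[ 0.61010624 -0.07328221  0.07631058] 207
now [ 0.1271 -0.5608  0.2313] yaw 12.77 | shift tool x,y,z mm [ 487.9 -628.5   31.3] turn first-frame -29.73 clock 0.85
```

Emit:
step_arm([
  [0.085,[0.03,-0.0385,0],0],
  [0.085,[0.03,-0.0385,0],0],
  [0.085,[0.03,-0.0385,0],0],
  [0.085,[0.03,-0.0385,0],0],
  [0.085,[0.03,-0.0385,0],0],
])

```text
clock: 1.35
tool_pos: [0.2313, -0.3382, 0.2313]
tcp_rot: [0.0, 0.994, 0.111, 0.0]
force: [0.8, 0.4, 0.3]
opening: 0.085
```

Emit:
step_arm([
  [0.085,[0.03,-0.0385,0],0],
  [0.085,[0.03,-0.0385,0],0],
  [0.085,[0.03,-0.0385,0],0],
  [0.085,[0.03,-0.0385,0],0],
  [0.085,[0.03,-0.0385,0],0],
])

```text
clock: 1.85
tool_pos: [0.3351, -0.1173, 0.2318]
tcp_rot: [0.001, 0.994, 0.111, 0.001]
force: [1.5, -0.7, -0.2]
opening: 0.0853
```

Emit:
step_arm([
  [0.085,[0.03,-0.0385,0],0],
  [0.085,[0.03,-0.0385,0],0],
  [0.085,[0,0,0],8],
  [0.085,[0,0,0],8],
  [0.085,[0,0,0],8],
])

```text
clock: 2.35
tool_pos: [0.3763, -0.0297, 0.2314]
tcp_rot: [0.0, 0.995, -0.099, 0.0]
force: [0.0, -0.4, -0.1]
opening: 0.0849
```

Emit:
step_arm([
  [0.085,[0,0,0],8],
  [0.085,[0,0,0],8],
  [0.085,[0,0,0],8],
  [0.085,[0,0,0],8],
  [0.085,[0,0,0],0],
])

```text
clock: 2.85
tool_pos: [0.3761, -0.0307, 0.2314]
tcp_rot: [0.0, 0.929, -0.369, 0.0]
force: [1.0, -0.3, -0.4]
opening: 0.085
```

Run:
```python
from h import *
go(.464,.160,.2,-45)
im,d=snap('wrist','w1.png'); print(monitor.state()['force'])
im,d=snap('top','t1.png')
```

```text
now [ 0.3761 -0.0307  0.2314] yaw -43.3 | shift tool x,y,z mm [ -66.8 -199.    31.4] turn first-frame 1.7 clock 2.85
[-0.44650926 -0.69662526 -0.13317463]
```

View pics/w1.png

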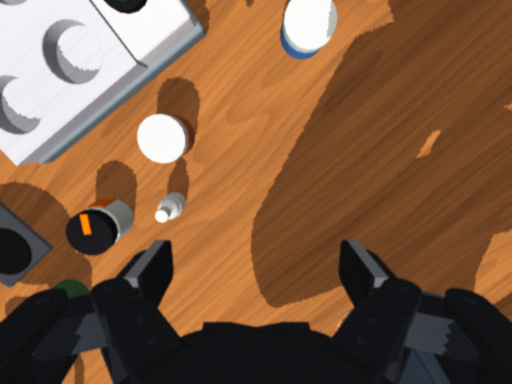

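View pics/t1.png

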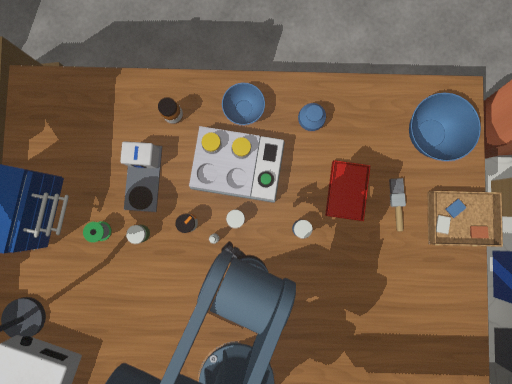

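The wrist view shows the jar's lid at (90,232), with the orange stripe from (84,215) to (88,235). The top view still shows everything where it was. I'll measure the stripe's direction now.

```bash
cat >> h.py <<'E'
def planepts(i,uv,zp):
    M=np.linalg.inv(np.array(i['world_to_cam'])); o=M[:3,3]
    uv=np.asarray(uv,float); r=np.stack([(uv[:,0]-i['cx'])/i['fx'],-(uv[:,1]-i['cy'])/i['fy'],-np.ones(len(uv))],1)@M[:3,:3].T
    return (o+r*((zp-o[2])/r[:,2])[:,None])[:,:2]
E
python3 - <<'E'
from h import *
i=optics.camera_info('wrist'); im,d=snap('wrist')
h=cv2.cvtColor(im,cv2.COLOR_RGB2HSV); d=cv2.medianBlur(d,3); C=cloud(i,d)
m=np.zeros(d.shape,bool); m[205:240,74:104]=1
o=m&(h[...,0]>3)&(h[...,0]<22)&(h[...,1]>150)&(h[...,2]>110)
P=planepts(i,np.argwhere(o)[:,::-1],.064)
v=np.linalg.eigh(np.cov(P.T))[1][:,1]; print('stripe',len(P),P.mean(0),'az',np.degrees(np.arctan2(v[1],v[0])),np.argwhere(o).min(0),np.argwhere(o).max(0))
print('ref',rect(C,.058,.070,(.42,.51,.11,.21)))
print('potT',rect(C,.050,.062,(.44,.53,-.03,.06)))
print('potB',rect(C,.050,.062,(.41,.50,-.22,-.13)))
E
```

```text
stripe 288 [0.48009979 0.14554667] az 132.9192236090115 [205  74] [233 103]
ref (array([463.9, 159.1]), array([54.3, 54.9]), 0.2, np.int64(1662), array([0.4639, 0.1573, 0.0633]))
potT (array([480.7,  14.4]), array([52.5, 52.8]), 43.5, np.int64(1862), array([0.4807, 0.0136, 0.0553]))
potB (array([ 453. , -179.9]), array([53.5, 44.8]), 45.6, np.int64(2285), array([ 0.4544, -0.1805,  0.0554]))
```

Run:
```python
from h import *
i=optics.camera_info('wrist'); im,d=snap('wrist')
h=cv2.cvtColor(im,cv2.COLOR_RGB2HSV); d=cv2.medianBlur(d,3); C=cloud(i,d)
m=np.zeros(d.shape,bool); m[208:240,76:96]=1
o=m&(h[...,0]>3)&(h[...,0]<22)&(h[...,1]>170)&(h[...,2]>150)&(C[...,2]>.059)
n,l,st,ce=cv2.connectedComponentsWithStats(o.astype(np.uint8)); k=1+st[1:,4].argmax(); o=l==k; print(st[k])
P=planepts(i,np.argwhere(o)[:,::-1],.064)
v=np.linalg.eigh(np.cov(P.T))[1][:,1]; print('stripe',len(P),P.mean(0),'az',np.degrees(np.arctan2(v[1],v[0])))
c=np.array([.464,.1592]);q=P.mean(0)-c; print(np.degrees(np.arctan2(q[1],q[0])))
e=im[195:255,60:140]; cv2.imwrite('pics/w1z.png',cv2.cvtColor(cv2.resize(e,None,fx=6,fy=6,interpolation=cv2.INTER_CUBIC),cv2.COLOR_RGB2BGR))
```

```text
[ 79 213  12  21 164]
stripe 164 [0.47489622 0.15065177] az 138.78831146234168
-38.114648238223644
```

View pics/w1z.png

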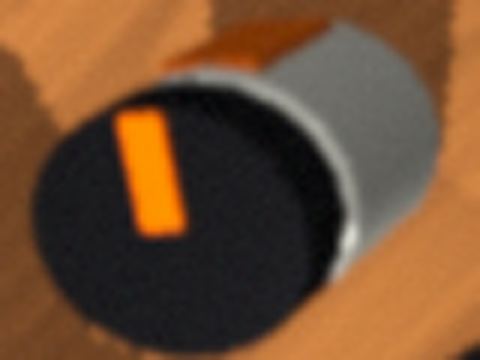

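Emit:
step_arm([
  [0.085,[-0.0134,-0.0398,0],0],
  [0.085,[-0.0134,-0.0398,0],0],
  [0.085,[-0.0134,-0.0398,0],0],
  [0.085,[-0.0134,-0.0398,0],0],
  [0.085,[-0.0134,-0.0398,0],0],
])

```text
clock: 3.55
tool_pos: [0.4641, 0.162, 0.2313]
tcp_rot: [-0.0, 0.93, -0.367, 0.0]
force: [0.6, -0.4, 1.2]
opening: 0.0851
```

Emit:
step_arm([
  [0.085,[0,0,0.04],0],
  [0.085,[0,0,0.04],0],
  [0.085,[0,0,0.035],0],
  [0.085,[0,0,0],0],
])

```text
clock: 3.95
tool_pos: [0.4594, 0.1599, 0.1116]
tcp_rot: [0.002, 0.93, -0.368, -0.005]
force: [-0.6, -0.2, -0.3]
opening: 0.0846
```

Run:
```python
from h import *
go(.464,.1597,.022,-42)
im,d=snap('wrist','w2.png')
```

```text
now [0.4594 0.1599 0.1116] yaw -43.13 | shift tool x,y,z mm [ 3.5 -2.9 89.6] turn first-frame -1.13 clock 3.95
```

View pics/w2.png

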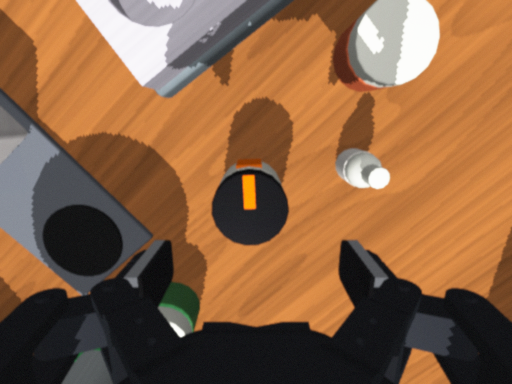

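The wrist view shows the jar at (250,207), centred between the fingers, with its stripe pointing straight up the picture.

Emit:
step_arm([
  [0.085,[0,0,0],0],
  [0.085,[0,0,0],0],
])

```text
clock: 4.2
tool_pos: [0.4655, 0.1603, 0.1187]
tcp_rot: [-0.001, 0.93, -0.368, 0.002]
force: [0.6, -0.1, 0.1]
opening: 0.0849
```

Run:
```python
from h import *
i=optics.camera_info('wrist'); im,d=snap('wrist'); d=cv2.medianBlur(d,3); C=cloud(i,d)
print('ref',rect(C,.058,.070,(.42,.51,.11,.21)))
go(.464,.1597,.022,-42)
```

```text
ref (array([464.4, 159.5]), array([54.9, 55. ]), 89.9, np.int64(4158), array([0.4653, 0.1586, 0.0635]))
now [0.4653 0.1603 0.1186] yaw -43.23 | shift tool x,y,z mm [-0.6  1.3 96.6] turn first-frame -1.23 clock 4.25
```

Emit:
step_arm([
  [0.085,[-0.001,0.001,0.03],0],
  [0.085,[0,0,0.03],0],
  [0.085,[0,0,0.025],0],
  [0.085,[0,0,0.01],0],
  [0.085,[0,0,0],0],
])

```text
clock: 4.75
tool_pos: [0.462, 0.1601, 0.0211]
tcp_rot: [0.0, 0.93, -0.368, -0.0]
force: [-0.3, -0.4, 0.4]
opening: 0.0848
```

Emit:
step_arm([
  [0.05,[0,0,0],0],
  [0.05,[0,0,0],0],
  [0.045,[0,0,0],0],
  [0.045,[0,0,0],0],
  [0.045,[0,0,0],0],
], newtons=40)

```text
clock: 5.25
tool_pos: [0.4638, 0.1603, 0.0232]
tcp_rot: [-0.001, 0.93, -0.368, 0.002]
force: [-1.3, -0.7, 5.9]
opening: 0.0551
```

Emit:
step_arm([
  [0.045,[0,0,-0.01],0],
  [0.045,[0,0,-0.03],0],
  [0.045,[0,0,-0.03],0],
  [0.045,[0,0,-0.03],0],
  [0.045,[0,0,0],0],
])

```text
clock: 5.75
tool_pos: [0.4656, 0.1606, 0.1265]
tcp_rot: [-0.002, 0.93, -0.368, 0.004]
force: [0.6, 0.1, -1.5]
opening: 0.0553
```

Emit:
step_arm([
  [0.045,[0,0,0],-7.7],
  [0.045,[0,0,0],-7.7],
  [0.045,[0,0,0],-7.7],
  [0.045,[0,0,0],-7.7],
  [0.045,[0,0,0],-7.7],
])

```text
clock: 6.25
tool_pos: [0.4615, 0.1601, 0.1208]
tcp_rot: [0.0, 0.999, -0.039, -0.001]
force: [0.1, -0.3, -1.8]
opening: 0.0554
```

Emit:
step_arm([
  [0.045,[0,0,0],0],
  [0.045,[0,0,0],0],
])

```text
clock: 6.45
tool_pos: [0.4618, 0.1601, 0.121]
tcp_rot: [0.0, 0.999, -0.043, -0.0]
force: [0.2, -0.4, -1.9]
opening: 0.0553
```

Run:
```python
from h import *
im,d=snap('wrist','w3.png'); im,d=snap('scene','s3.png')
go(.5363,.3087,.036,-5)
```

```text
now [0.4619 0.1601 0.1211] yaw -4.88 | shift tool x,y,z mm [  61.4 -154.3   85.1] turn first-frame 0.12 clock 6.55
```

View pics/w3.png

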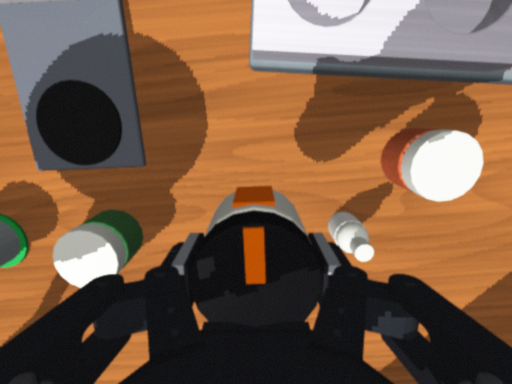

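The jar is held upright, with its stripe and swatch pointing straight up the picture (tool +x). The reader pad shows at (79,122).

Run:
```python
from h import *
i=optics.camera_info('wrist'); im,d=snap('wrist'); h=cv2.cvtColor(im,cv2.COLOR_RGB2HSV)
m=np.zeros(d.shape,np.uint8); m[70:168,28:128]=1
m=((m>0)&(h[...,2]<40)).astype(np.uint8)
cs,_=cv2.findContours(m,cv2.RETR_EXTERNAL,cv2.CHAIN_APPROX_NONE); c=max(cs,key=len)[:,0,:]
P=planepts(i,c,.012)*1000; print(cv2.fitEllipse(P.astype(np.float32)))
C=cloud(i,cv2.medianBlur(d,3)); print('lid',rect(C,.15,.17,(.42,.51,.11,.21)))
print(h[120,60:130,2])
```

```text
((536.8285522460938, 306.4583435058594), (69.90052795410156, 71.98081970214844), 175.03326416015625)
lid (array([466.7, 159.7]), array([47.7, 99.2]), 0.2, np.int64(13813), array([0.4682, 0.159 , 0.1611]))
[19 20 18 19 20 21 22 21 20 19 19 18 21 19 19 21 20 19 19 16 17 19 23 20
 21 22 17 20 16 18 20 22 21 20 18 21 20 15 19 21 19 20 20 19 19 18 19 18
 21 17 19 16 19 19 17 18 17 18 18 14 30 62 76 78 82 83 82 83 83 84]
```

Emit:
step_arm([
  [0.045,[0.0123,-0.0308,0],0],
  [0.045,[0.0123,-0.0308,0],0],
  [0.045,[0.0123,-0.0308,0],0],
  [0.045,[0.0123,-0.0308,0],0],
  [0.045,[0.0123,-0.0308,0],0],
])

```text
clock: 7.1
tool_pos: [0.5366, 0.3098, 0.1211]
tcp_rot: [0.0, 0.999, -0.042, -0.0]
force: [1.1, -0.1, -0.7]
opening: 0.0552
```

Emit:
step_arm([
  [0.045,[0,0,0],0],
  [0.045,[0,0,0],0],
])

```text
clock: 7.3
tool_pos: [0.5357, 0.3088, 0.1207]
tcp_rot: [0.0, 0.999, -0.041, -0.001]
force: [1.0, -0.2, -1.8]
opening: 0.0552
```

Run:
```python
from h import *
go(.5363,.3087,.036,-5)
im,d=snap('wrist','w4.png'); im,d=snap('scene','s4.png')
```

```text
now [0.5357 0.3088 0.1207] yaw -4.72 | shift tool x,y,z mm [ 0.6  0.1 84.7] turn first-frame 0.28 clock 7.3
```

View pics/s4.png

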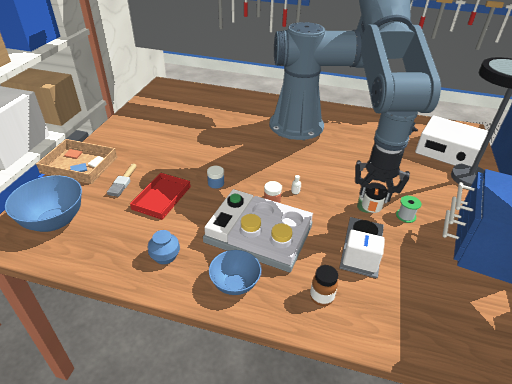

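The scene view shows the held jar at (373,198), above and in front of the reader pad, with the orange swatch towards the window. Next I lower it.

Emit:
step_arm([
  [0.045,[0.001,0.001,0.025],0],
  [0.045,[0,0,0.025],0],
  [0.045,[0,0,0.02],0],
  [0.045,[0,0,0.01],0],
  [0.045,[0,0,0],0],
])

```text
clock: 7.9
tool_pos: [0.5358, 0.3063, 0.0398]
tcp_rot: [0.001, 0.999, -0.042, -0.002]
force: [0.4, -1.1, -1.8]
opening: 0.0547
```

Emit:
step_arm([
  [0.045,[0,0,0.002],0],
  [0.045,[0,0,0],0],
  [0.045,[0,0,0],0],
])

```text
clock: 8.2
tool_pos: [0.5379, 0.3077, 0.0405]
tcp_rot: [-0.0, 0.999, -0.041, 0.001]
force: [-1.1, -0.2, -1.9]
opening: 0.0549
```

Emit:
step_arm([
  [0.045,[0,0,0.003],0],
  [0.045,[0,0,0.002],0],
  [0.045,[0,0,0],0],
  [0.045,[0,0,0],0],
])

```text
clock: 8.6
tool_pos: [0.5375, 0.3077, 0.0352]
tcp_rot: [-0.0, 0.999, -0.041, 0.0]
force: [-1.8, -1.2, 4.4]
opening: 0.0551
```

Emit:
step_arm([
  [0.045,[0,0,0.0015],0],
  [0.045,[0,0,0],0],
  [0.045,[0,0,0],0],
])

```text
clock: 8.9
tool_pos: [0.5375, 0.3077, 0.0352]
tcp_rot: [0.0, 0.999, -0.041, 0.0]
force: [-6.5, -2.9, 16.1]
opening: 0.0549
```

Emit:
step_arm([
  [0.045,[0,0,-0.0015],0],
  [0.06,[0,0,0],0],
  [0.075,[0,0,0],0],
  [0.075,[0,0,0],0],
  [0.075,[0,0,0],0],
])

```text
clock: 9.4
tool_pos: [0.537, 0.3074, 0.034]
tcp_rot: [0.0, 0.999, -0.041, -0.0]
force: [-0.8, -0.9, -0.5]
opening: 0.0749
```

Emit:
step_arm([
  [0.08,[0,0,-0.02],0],
  [0.08,[0,0,-0.04],0],
  [0.08,[0,0,-0.04],0],
  [0.08,[0,0,-0.04],0],
  [0.08,[0,0,0],0],
])

```text
clock: 9.9
tool_pos: [0.541, 0.3089, 0.1815]
tcp_rot: [-0.002, 0.999, -0.041, 0.006]
force: [0.7, -0.2, 0.4]
opening: 0.08
```

Emit:
step_arm([
  [0.08,[0,0,0],0],
  [0.08,[0,0,0],0],
])

```text
clock: 10.1
tool_pos: [0.5361, 0.3071, 0.1727]
tcp_rot: [0.0, 0.999, -0.041, -0.001]
force: [-0.4, -0.0, -1.3]
opening: 0.0801
```

Run:
```python
from h import *
i=optics.camera_info('wrist'); im,d=snap('wrist','w5.png'); h=cv2.cvtColor(im,cv2.COLOR_RGB2HSV)
C=cloud(i,cv2.medianBlur(d,3)); print('lid',rect(C,.07,.082,(.50,.58,.26,.35)))
print('blk',rect(C,.083,.092,(.6,.75,.2,.4)))
go(.6863,.0028,.2,82.4)
im,d=snap('scene','s5.png')
```

```text
lid (array([537.7, 307.1]), array([54.8, 55. ]), 40.9, np.int64(2973), array([0.5388, 0.3069, 0.0756]))
blk (array([657.4, 302.7]), array([87.5, 55.5]), 86.2, np.int64(9519), array([0.6582, 0.303 , 0.0854]))
now [0.5359 0.3071 0.1723] yaw -4.73 | shift tool x,y,z mm [175.  290.8 -27.7] turn first-frame -87.13 clock 10.15
```

View pics/w5.png

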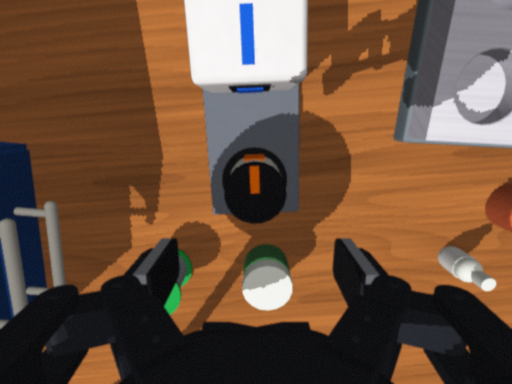

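View pics/s5.png

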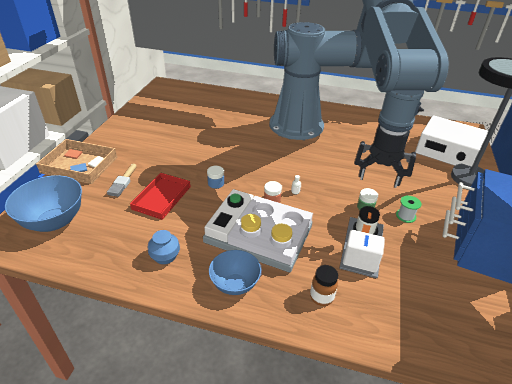

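The jar stands in the middle of the pad with its stripe in line with the reader's blue line. The wrist camera puts the lid 1 mm from the pad centre. Next are the spent pots.

Emit:
step_arm([
  [0.08,[0.025,0.0415,-0.006],0],
  [0.08,[0.025,0.0415,-0.006],0],
  [0.08,[0.025,0.0415,-0.006],0],
  [0.08,[0.025,0.0415,-0.006],0],
  [0.08,[0.025,0.0415,-0.006],0],
])

```text
clock: 10.7
tool_pos: [0.6444, 0.0887, 0.2028]
tcp_rot: [-0.0, 0.999, -0.041, -0.001]
force: [0.8, 0.5, -0.6]
opening: 0.0801
```

Emit:
step_arm([
  [0.08,[0.025,0.0415,0],0],
  [0.08,[0.025,0.0415,0],0],
  [0.08,[0,0,0],-8],
  [0.08,[0,0,0],-8],
  [0.08,[0,0,0],-8],
])

```text
clock: 11.2
tool_pos: [0.6868, 0.0028, 0.202]
tcp_rot: [-0.001, 0.986, 0.17, -0.002]
force: [0.1, -0.8, 0.2]
opening: 0.0795
```

Emit:
step_arm([
  [0.08,[0,0,0],-8],
  [0.08,[0,0,0],-8],
  [0.08,[0,0,0],-8],
  [0.08,[0,0,0],-8],
  [0.08,[0,0,0],-8],
])

```text
clock: 11.7
tool_pos: [0.6868, 0.0036, 0.2023]
tcp_rot: [-0.001, 0.868, 0.497, -0.001]
force: [-0.2, -0.5, -0.4]
opening: 0.0801
```

Emit:
step_arm([
  [0.08,[0,0,0],-8],
  [0.08,[0,0,0],-8],
  [0.08,[0,0,0],-7],
  [0.072,[0,0,0],0],
  [0.072,[0,0,0],0],
])

```text
clock: 12.2
tool_pos: [0.687, 0.0036, 0.203]
tcp_rot: [-0.001, 0.754, 0.657, -0.001]
force: [1.0, -0.2, -0.1]
opening: 0.0717
```

Run:
```python
from h import *
go(.6863,.0028,.12,82.4)
i=optics.camera_info('wrist'); im,d=snap('wrist','w6.png')
C=cloud(i,cv2.medianBlur(d,3)); 
print('spA',rect(C,.09,.104,(.64,.73,-.04,.045)))
print('spB',rect(C,.09,.104,(.64,.75,.045,.14)))
```

```text
now [0.687  0.0036 0.203 ] yaw 82.07 | shift tool x,y,z mm [-0.9 -0.6 83. ] turn first-frame -0.33 clock 12.2
spA (array([686.3,   1.7]), array([52.5, 52.5]), 81.7, np.int64(2541), array([0.6865, 0.0023, 0.0954]))
spB (array([698.3,  88.3]), array([53. , 52.9]), 36.2, np.int64(3334), array([0.6983, 0.0887, 0.0954]))
```

View pics/w6.png

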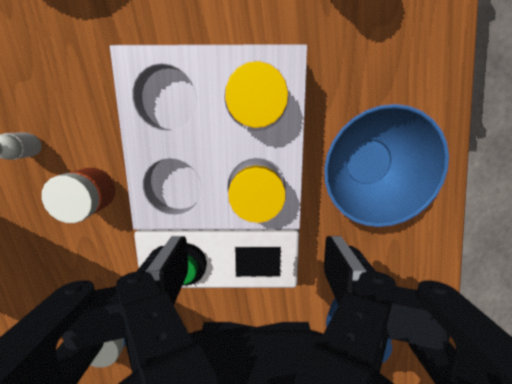

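Run:
```python
from h import *
i=optics.camera_info('wrist'); im,d=snap('wrist'); C=cloud(i,cv2.medianBlur(d,3))
P=C.reshape(-1,3); m=(P[:,2]>.02)&(P[:,2]<.12)&(P[:,0]>.735)&(P[:,0]<.9)&(P[:,1]>-.1)&(P[:,1]<.16)
Q=P[m]; print(len(Q),Q.min(0),Q.max(0),np.percentile(Q,[1,50,99],axis=0).round(3))
for y in (-.02,0,.02,.04,.06,.08,.1):
    s=Q[abs(Q[:,1]-y)<.01]; print(y,len(s), s[:,0].min() if len(s) else None)
```

```text
8348 [ 0.73500454 -0.06373838  0.02001207] [0.88746178 0.12948821 0.06234145] [[ 0.736 -0.06   0.02 ]
 [ 0.84   0.004  0.043]
 [ 0.884  0.125  0.062]]
-0.02 999 0.7600567890257631
0 880 0.7585795150517957
0.02 895 0.7350185124230807
0.04 1300 0.7350245222497939
0.06 916 0.7350175872116038
0.08 194 0.7350451343202093
0.1 275 0.7350045359864721
```

The wrist view shows the yellow lids at (257,193) and (257,95), empty pockets at (170,187) and (165,97), and the blue bowl off to the right. There is room for the fingers.

Emit:
step_arm([
  [0.072,[-0.001,-0.001,0.04],0],
  [0.072,[0,0,0.035],0],
  [0.072,[0,0,0.03],0],
  [0.072,[0,0,0],0],
  [0.072,[0,0,0],0],
])

```text
clock: 12.8
tool_pos: [0.6863, 0.0027, 0.0993]
tcp_rot: [-0.0, 0.753, 0.657, -0.0]
force: [0.6, -0.2, 0.9]
opening: 0.0722
```

Emit:
step_arm([
  [0.072,[0,0,0.015],0],
  [0.072,[0,0,0.015],0],
  [0.072,[0,0,0.005],0],
  [0.072,[0,0,0],0],
  [0.072,[0,0,0],0],
])

```text
clock: 13.3
tool_pos: [0.6865, 0.0026, 0.0644]
tcp_rot: [0.0, 0.753, 0.658, 0.0]
force: [-0.4, 0.0, -0.2]
opening: 0.0719
```

Emit:
step_arm([
  [0.045,[0,0,0],0],
  [0.045,[0,0,0],0],
  [0.045,[0,0,0],0],
  [0.045,[0,0,0],0],
  [0.045,[0,0,0],0],
], newtons=30)

```text
clock: 13.8
tool_pos: [0.6871, 0.0026, 0.0652]
tcp_rot: [0.001, 0.753, 0.658, 0.001]
force: [1.1, -0.5, 4.7]
opening: 0.0532
```

Emit:
step_arm([
  [0.045,[0,0,-0.01],0],
  [0.045,[0,0,-0.03],0],
  [0.045,[0,0,-0.035],0],
  [0.045,[0,0,-0.03],0],
  [0.045,[0,0,0],0],
])

```text
clock: 14.3
tool_pos: [0.6891, 0.0023, 0.1752]
tcp_rot: [0.003, 0.753, 0.658, 0.003]
force: [0.5, 0.2, -0.3]
opening: 0.0533
```

Run:
```python
from h import *
go(.611,-.3255,.165,38)
```

```text
now [0.6891 0.0023 0.1752] yaw 82.28 | shift tool x,y,z mm [-335.3  -33.4   10.2] turn first-frame 44.28 clock 14.3
```

Emit:
step_arm([
  [0.045,[-0.042,-0.0042,0],0],
  [0.045,[-0.042,-0.0042,0],0],
  [0.045,[-0.042,-0.0042,0],0],
  [0.045,[-0.042,-0.0042,0],0],
  [0.045,[-0.042,-0.0042,0],0],
])

```text
clock: 14.8
tool_pos: [0.6357, -0.2035, 0.1675]
tcp_rot: [-0.001, 0.753, 0.658, -0.001]
force: [0.7, 0.2, -2.0]
opening: 0.0528
```

Emit:
step_arm([
  [0.045,[-0.042,-0.0042,0],0],
  [0.045,[-0.042,-0.0042,0],0],
  [0.045,[-0.042,-0.0042,0],0],
  [0.045,[0,0,0],8],
  [0.045,[0,0,0],8],
])

```text
clock: 15.3
tool_pos: [0.6061, -0.327, 0.1671]
tcp_rot: [-0.002, 0.84, 0.543, -0.001]
force: [-0.4, 0.6, -1.4]
opening: 0.053
```

Emit:
step_arm([
  [0.045,[0,0,0],8],
  [0.045,[0,0,0],8],
  [0.045,[0,0,0],8],
  [0.045,[0,0,0],4],
  [0.045,[0,0,0],0],
])

```text
clock: 15.8
tool_pos: [0.607, -0.3251, 0.1675]
tcp_rot: [-0.001, 0.945, 0.328, -0.001]
force: [-0.2, 0.5, -1.8]
opening: 0.0532
```

Run:
```python
from h import *
go(.611,-.3255,.03,38)
im,d=snap('wrist','w7.png')
z=snap('top','t7.png'); i=optics.camera_info('top'); C=cloud(i,cv2.medianBlur(z[1],3))
```

```text
now [ 0.607  -0.3251  0.1675] yaw 38.24 | shift tool x,y,z mm [  2.9   2.8 137.5] turn first-frame 0.24 clock 15.8
```

View pics/w7.png

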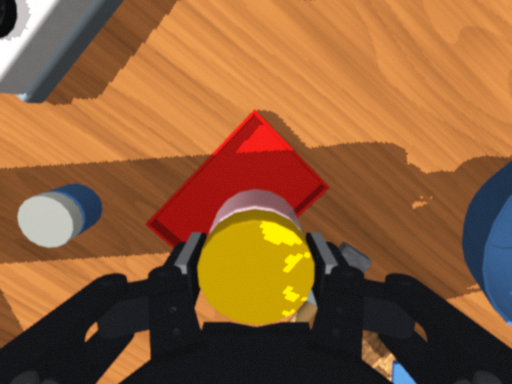

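View pics/t7.png

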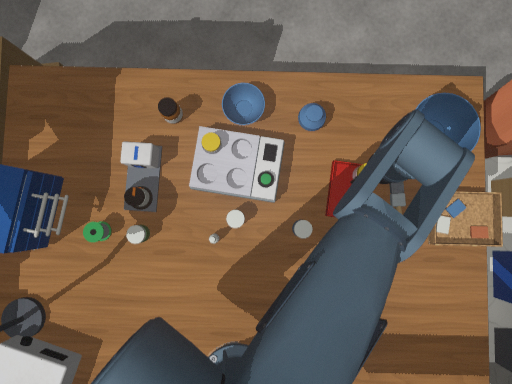

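The pot is held upright over the far half of the tray, whose corners show at (255,112) and (325,187). Quick numeric check of those corners.

Run:
```python
from h import *
i=optics.camera_info('wrist')
print(planepts(i,[(255,112),(326,187),(150,222)],.025))
```

```text
[[ 0.66342456 -0.27968092]
 [ 0.65062538 -0.3843596 ]
 [ 0.50325185 -0.26137832]]
```

Emit:
step_arm([
  [0.045,[0.003,0.003,0.04],0],
  [0.045,[0,0,0.04],0],
  [0.045,[0,0,0.03],0],
  [0.045,[0,0,0.015],0],
  [0.045,[0,0,0],0],
])

```text
clock: 16.4
tool_pos: [0.6103, -0.3248, 0.0411]
tcp_rot: [-0.002, 0.945, 0.328, -0.002]
force: [-0.5, -0.3, -2.1]
opening: 0.0531
```

Emit:
step_arm([
  [0.045,[0,0,0.006],0],
  [0.045,[0,0,0.004],0],
  [0.045,[0,0,0],0],
  [0.06,[0,0,0],0],
  [0.07,[0,0,0],0],
])

```text
clock: 16.9
tool_pos: [0.6128, -0.3268, 0.0356]
tcp_rot: [0.001, 0.945, 0.328, 0.001]
force: [-0.1, 0.1, 0.6]
opening: 0.0693
```

Emit:
step_arm([
  [0.07,[0,0,0],0],
  [0.07,[0,0,-0.02],0],
  [0.07,[0,0,-0.04],0],
  [0.072,[0,0,-0.04],0],
  [0.072,[0,0,-0.04],0],
])

```text
clock: 17.4
tool_pos: [0.612, -0.3262, 0.176]
tcp_rot: [0.0, 0.945, 0.328, 0.0]
force: [-0.7, -1.5, 0.7]
opening: 0.0723
```

Emit:
step_arm([
  [0.072,[0,0,0],-8],
  [0.072,[0,0,0],-8],
  [0.072,[0,0,0],-8],
  [0.072,[0,0,0],-8],
  [0.072,[0,0,0],-8],
])

```text
clock: 17.9
tool_pos: [0.6122, -0.3263, 0.1747]
tcp_rot: [0.0, 0.774, 0.633, 0.0]
force: [0.2, -0.7, 0.6]
opening: 0.0721
```

Emit:
step_arm([
  [0.072,[0,0,0],-4],
  [0.072,[0,0,0],0],
])

```text
clock: 18.1
tool_pos: [0.6122, -0.3263, 0.1747]
tcp_rot: [0.0, 0.753, 0.658, 0.0]
force: [0.3, -0.1, 0.2]
opening: 0.072
```

Run:
```python
from h import *
go(.698,.0895,.165,82.4)
```

```text
now [ 0.6122 -0.3263  0.1747] yaw 82.29 | shift tool x,y,z mm [423.6  29.3   9.7] turn first-frame -0.11 clock 18.1
```

Emit:
step_arm([
  [0.072,[0.047,0.0033,0],0],
  [0.072,[0.047,0.0033,0],0],
  [0.072,[0.047,0.0033,0],0],
  [0.072,[0.047,0.0033,0],0],
  [0.072,[0.047,0.0033,0],0],
])

```text
clock: 18.6
tool_pos: [0.6603, -0.0939, 0.1747]
tcp_rot: [0.0, 0.754, 0.657, 0.0]
force: [0.6, -1.1, 0.2]
opening: 0.0717
```

Emit:
step_arm([
  [0.072,[0.047,0.0033,0],0],
  [0.072,[0.047,0.0033,0],0],
  [0.072,[0.047,0.0033,0],0],
  [0.072,[0.047,0.0033,0],0],
  [0.072,[0,0,0],0],
])

```text
clock: 19.1
tool_pos: [0.6986, 0.0956, 0.1746]
tcp_rot: [-0.0, 0.752, 0.659, 0.001]
force: [-0.6, -0.4, 0.8]
opening: 0.0719
```

Emit:
step_arm([
  [0.072,[0,0,0],0],
])

```text
clock: 19.2
tool_pos: [0.6983, 0.0903, 0.1743]
tcp_rot: [0.0, 0.753, 0.658, -0.0]
force: [-0.1, -0.9, -0.2]
opening: 0.0722
```

Run:
```python
from h import *
go(.698,.0895,.065,82.4)
im,d=snap('wrist','w8.png')
im,d=snap('top','t8.png')
```

```text
now [0.6983 0.0903 0.1743] yaw 82.33 | shift tool x,y,z mm [ -0.8  -0.2 109.3] turn first-frame -0.07 clock 19.2
```

View pics/t8.png

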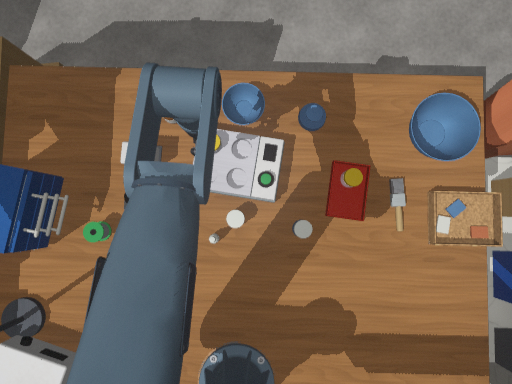

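The first spent pot stands in the far end of the tray at (353,177). The others haven't moved. I'll grasp the second one.

Emit:
step_arm([
  [0.072,[-0.001,0,0.035],0],
  [0.072,[0,0,0.035],0],
  [0.072,[0,0,0],0],
  [0.072,[0,0,0.02],0],
  [0.072,[0,0,0.018],0],
])

```text
clock: 19.8
tool_pos: [0.6997, 0.0865, 0.0679]
tcp_rot: [0.001, 0.754, 0.657, 0.001]
force: [0.0, -0.0, -0.2]
opening: 0.0721
```

Emit:
step_arm([
  [0.072,[0,0,0],0],
  [0.072,[0,0,0],0],
  [0.045,[0,0,0],0],
  [0.045,[0,0,0],0],
  [0.045,[0,0,0],0],
])

```text
clock: 20.3
tool_pos: [0.6994, 0.0879, 0.0681]
tcp_rot: [0.001, 0.753, 0.658, 0.001]
force: [-0.2, -0.0, 5.0]
opening: 0.0532
```

Emit:
step_arm([
  [0.045,[0,0,0],0],
  [0.045,[0,0,-0.01],0],
  [0.045,[0,0,-0.03],0],
  [0.045,[0,0,-0.035],0],
  [0.045,[0,0,-0.03],0],
])

```text
clock: 20.8
tool_pos: [0.6982, 0.088, 0.1729]
tcp_rot: [-0.0, 0.753, 0.658, 0.0]
force: [0.3, -0.4, -1.1]
opening: 0.0533
```

Run:
```python
from h import *
go(.536,-.317,.165,38)
```

```text
now [0.6982 0.088  0.1729] yaw 82.27 | shift tool x,y,z mm [-423.2 -106.2    7.9] turn first-frame 44.27 clock 20.8
```

Emit:
step_arm([
  [0.045,[-0.047,-0.0118,0],0],
  [0.045,[-0.047,-0.0118,0],0],
  [0.045,[-0.047,-0.0118,0],0],
  [0.045,[-0.047,-0.0118,0],0],
  [0.045,[-0.047,-0.0118,0],0],
])

```text
clock: 21.3
tool_pos: [0.6071, -0.1383, 0.1716]
tcp_rot: [-0.0, 0.753, 0.658, -0.0]
force: [0.3, -0.7, -1.8]
opening: 0.0527
```

Emit:
step_arm([
  [0.045,[-0.047,-0.0118,0],0],
  [0.045,[-0.047,-0.0118,0],0],
  [0.045,[-0.047,-0.0118,0],0],
  [0.045,[-0.047,-0.0118,0],0],
  [0.045,[0,0,0],8],
])

```text
clock: 21.8
tool_pos: [0.5335, -0.3229, 0.1718]
tcp_rot: [0.001, 0.799, 0.601, -0.001]
force: [-0.3, 0.7, -1.5]
opening: 0.053
```

Emit:
step_arm([
  [0.045,[0,0,0],8],
  [0.045,[0,0,0],8],
  [0.045,[0,0,0],8],
  [0.045,[0,0,0],8],
  [0.045,[0,0,0],4],
])

```text
clock: 22.3
tool_pos: [0.536, -0.3167, 0.1714]
tcp_rot: [-0.0, 0.946, 0.325, -0.0]
force: [0.1, 0.8, -1.9]
opening: 0.0531
```

Emit:
step_arm([
  [0.045,[0,0,0],0],
  [0.045,[0,0,0],0],
])

```text
clock: 22.5
tool_pos: [0.5361, -0.3168, 0.1714]
tcp_rot: [-0.0, 0.944, 0.329, -0.0]
force: [0.1, 0.5, -1.9]
opening: 0.0531
```

Run:
```python
from h import *
go(.536,-.317,.033,38)
im,d=snap('wrist','w9.png')
```

```text
now [ 0.5361 -0.3168  0.1714] yaw 38.39 | shift tool x,y,z mm [ -0.2   0.2 138.4] turn first-frame 0.39 clock 22.5
```

View pics/w9.png

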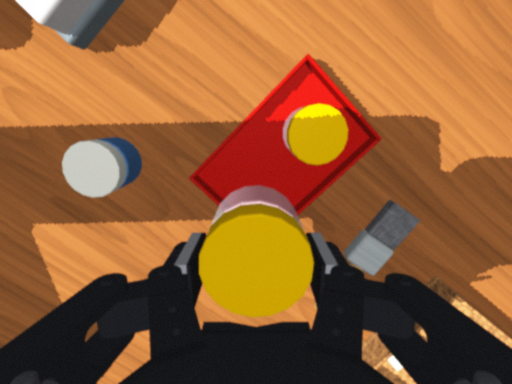

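The first spent pot stands in the far half of the tray at (317,133), and the near half is free below the held pot. I'll lower it.

Emit:
step_arm([
  [0.045,[0,0,0.04],0],
  [0.045,[0,0,0.04],0],
  [0.045,[0,0,0.03],0],
  [0.045,[0,0,0.02],0],
  [0.045,[0,0,0.003],0],
])

```text
clock: 23.05
tool_pos: [0.5341, -0.3152, 0.035]
tcp_rot: [-0.003, 0.945, 0.328, -0.002]
force: [0.3, 0.1, -1.0]
opening: 0.0528
```

Emit:
step_arm([
  [0.045,[0,0,0],0],
  [0.06,[0,0,0],0],
  [0.07,[0,0,0],0],
  [0.07,[0,0,0],0],
  [0.07,[0,0,0],0],
])

```text
clock: 23.55
tool_pos: [0.5367, -0.3174, 0.0394]
tcp_rot: [0.001, 0.945, 0.328, 0.0]
force: [-1.0, 0.3, 0.2]
opening: 0.0698
```

Emit:
step_arm([
  [0.07,[0,0,-0.02],0],
  [0.07,[0,0,-0.04],0],
  [0.075,[0,0,-0.04],0],
  [0.075,[0,0,-0.03],0],
  [0.075,[0,0,0],0],
])

```text
clock: 24.05
tool_pos: [0.5389, -0.3192, 0.1747]
tcp_rot: [0.005, 0.945, 0.328, 0.003]
force: [0.7, -0.6, 0.6]
opening: 0.0748
```

Emit:
step_arm([
  [0.075,[0,0,0],-8],
  [0.075,[0,0,0],-8],
  [0.075,[0,0,0],-8],
  [0.075,[0,0,0],-8],
  [0.075,[0,0,0],-8],
])

```text
clock: 24.55
tool_pos: [0.5357, -0.3166, 0.1674]
tcp_rot: [-0.001, 0.774, 0.633, -0.0]
force: [-0.3, -0.8, 0.2]
opening: 0.075
```

Emit:
step_arm([
  [0.075,[0,0,0],-4],
  [0.075,[0,0,0],0],
])

```text
clock: 24.75
tool_pos: [0.5358, -0.3166, 0.1675]
tcp_rot: [-0.001, 0.753, 0.658, -0.0]
force: [-0.3, 0.5, -0.4]
opening: 0.0747
```

Run:
```python
from h import *
i=optics.camera_info('wrist'); im,d=snap('wrist','w10.png')
i2=optics.camera_info('top'); im,d2=snap('top','t10.png'); C=cloud(i2,cv2.medianBlur(d2,3))
for n,b in (('potG',(.38,.48,.26,.35)),('potT',(.44,.53,-.03,.06)),('potB',(.41,.50,-.22,-.13))): print(n,rect(C,.05,.062,b))
print('ref',rect(C,.07,.082,(.5,.58,.26,.35)))
C=cloud(i,cv2.medianBlur(d,3)); print('B wr',rect(C,.05,.062,(.41,.5,-.22,-.13)))
print('sp',rect(C,.055,.066,(.56,.66,-.38,-.28)),rect(C,.055,.066,(.49,.57,-.36,-.27)))
go(.457,-.1818,.165,82.4)
```

```text
potG (array([428.2, 303.6]), array([51.4, 51.2]), 46.2, np.int64(272), array([0.4285, 0.3031, 0.0564]))
potT (array([480.5,  15.8]), array([51.5, 51.5]), 46.2, np.int64(269), array([0.4814, 0.0155, 0.0564]))
potB (array([ 456.8, -182.5]), array([49.1, 52.4]), 1.5, np.int64(271), array([ 0.457 , -0.1815,  0.0563]))
ref (array([537.5, 308.1]), array([51.8, 55.3]), 1.5, np.int64(305), array([0.5375, 0.3069, 0.0764]))
B wr (array([ 456.6, -184. ]), array([52.9, 53. ]), 83.1, np.int64(3720), array([ 0.4574, -0.1838,  0.0554]))
sp (array([ 598.9, -328.6]), array([77.3, 53.4]), 4.1, np.int64(2627), array([ 0.6093, -0.3263,  0.0593])) (array([ 536.7, -317. ]), array([52.3, 53. ]), 82.8, np.int64(2538), array([ 0.5371, -0.3162,  0.0594]))
now [ 0.5359 -0.3167  0.1677] yaw 82.15 | shift tool x,y,z mm [122.9 -96.6   2.7] turn first-frame -0.25 clock 24.85
```

View pics/w10.png

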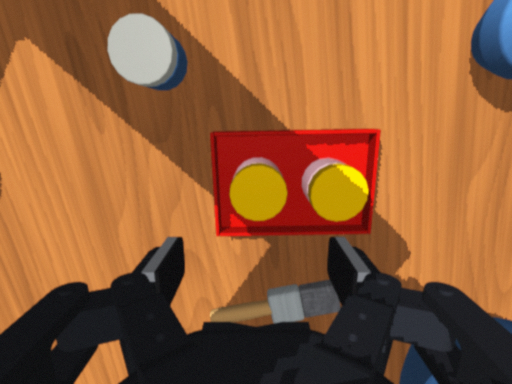

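View pics/t10.png

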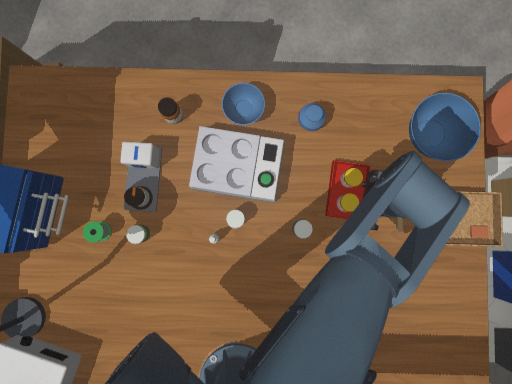

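Both spent pots stand in the tray, at (258,190) and (338,190) in the wrist view. The jar and the fresh pots haven't moved. I'll take the blue pot next.

Emit:
step_arm([
  [0.075,[0.0405,-0.0325,0],0],
  [0.075,[0.0405,-0.0325,0],0],
  [0.075,[0.0405,-0.0325,0],0],
  [0.075,[0,0,0],0],
  [0.075,[0,0,0],0],
])

```text
clock: 25.35
tool_pos: [0.4587, -0.1877, 0.1685]
tcp_rot: [0.0, 0.753, 0.658, 0.0]
force: [0.3, -0.1, -0.1]
opening: 0.0749
```

Run:
```python
from h import *
go(.457,-.183,.025,82.4)
i=optics.camera_info('wrist'); im,d=snap('wrist','w11.png'); C=cloud(i,cv2.medianBlur(d,3)); print('B wr',rect(C,.05,.062,(.41,.5,-.22,-.13)))
```

```text
now [ 0.4587 -0.1877  0.1685] yaw 82.27 | shift tool x,y,z mm [  4.4  -2.4 143.5] turn first-frame -0.13 clock 25.35
B wr (array([ 456.3, -183.4]), array([52.7, 52.9]), 83.0, np.int64(2482), array([ 0.4565, -0.1826,  0.0554]))
```

Emit:
step_arm([
  [0.075,[0.0045,-0.002,0.04],0],
  [0.075,[0,0,0.04],0],
  [0.075,[0,0,0.03],0],
  [0.075,[0,0,0.025],0],
  [0.075,[0,0,0.008],0],
])

```text
clock: 25.9
tool_pos: [0.4568, -0.1841, 0.0227]
tcp_rot: [-0.002, 0.754, 0.657, -0.0]
force: [-0.6, 0.4, -0.1]
opening: 0.0747
```

Emit:
step_arm([
  [0.075,[0,0,0],0],
  [0.075,[0,0,0],0],
])

```text
clock: 26.1
tool_pos: [0.4587, -0.1848, 0.0263]
tcp_rot: [0.001, 0.753, 0.658, 0.0]
force: [0.1, -0.6, 0.5]
opening: 0.0747
```

Emit:
step_arm([
  [0.045,[0,0,0],0],
  [0.045,[0,0,0],0],
  [0.045,[0,0,0],0],
  [0.045,[0,0,0],0],
  [0.045,[0,0,0],0],
])

```text
clock: 26.6
tool_pos: [0.4585, -0.1845, 0.0269]
tcp_rot: [0.001, 0.753, 0.658, 0.0]
force: [-1.4, -0.3, 5.7]
opening: 0.053
```

Emit:
step_arm([
  [0.045,[0,0,-0.02],0],
  [0.045,[0,0,-0.04],0],
  [0.045,[0,0,-0.045],0],
  [0.045,[0,0,-0.03],0],
  [0.045,[0,0,0],0],
])

```text
clock: 27.1
tool_pos: [0.4605, -0.1856, 0.1658]
tcp_rot: [0.005, 0.753, 0.658, 0.001]
force: [0.2, -0.1, -2.5]
opening: 0.0532
```

Emit:
step_arm([
  [0.045,[0,0,0],0],
])

```text
clock: 27.2
tool_pos: [0.4577, -0.1837, 0.1608]
tcp_rot: [0.001, 0.753, 0.658, 0.0]
force: [-0.6, 0.0, -2.0]
opening: 0.0532
```

Run:
```python
from h import *
go(.6868,.001,.067,82.4)
```

```text
now [ 0.4577 -0.1837  0.1608] yaw 82.27 | shift tool x,y,z mm [213.8 202.2  93.8] turn first-frame -0.13 clock 27.2
```

Emit:
step_arm([
  [0.045,[0.03,0.029,0],0],
  [0.045,[0.03,0.029,0],0],
  [0.045,[0.031,0.029,0],0],
  [0.045,[0.031,0.029,0],0],
  [0.045,[0.031,0.029,0],0],
])

```text
clock: 27.7
tool_pos: [0.6213, -0.0499, 0.1573]
tcp_rot: [-0.002, 0.753, 0.658, -0.001]
force: [0.7, -1.6, -1.5]
opening: 0.0534
```

Emit:
step_arm([
  [0.045,[0.031,0.029,0],0],
  [0.045,[0.0298,0.028,0],0],
  [0.045,[0,0,0],0],
  [0.045,[0,0,0],0],
  [0.045,[0,0,0],0],
])

```text
clock: 28.2
tool_pos: [0.6848, 0.0007, 0.1582]
tcp_rot: [-0.001, 0.753, 0.658, -0.001]
force: [0.1, 0.2, -2.0]
opening: 0.0531
```

```bash
cat > pk.py <<'E'
from h import *
import sys
tx,ty=map(float,sys.argv[1:3]); go(tx,ty,.067,82.4)
i=optics.camera_info('wrist'); im,d=snap('wrist',sys.argv[3]); d=cv2.medianBlur(d,3); C=cloud(i,d); P=C.reshape(-1,3)
# block edges in block frame -> centre (only ex extent & far ey edge)
ex=np.array([.991,-.133]);ey=np.array([.133,.991])
B=(P[:,2]>.056)&(P[:,2]<.067)&(P[:,0]>.52)&(P[:,0]<.78)&(P[:,1]>-.05)&(P[:,1]<.26)
Q=P[B][:,:2]
print('ex',np.percentile(Q@ex,[.3,1,99,99.7]).round(4),'ey',np.percentile(Q@ey,[.3,1,99,99.7]).round(4),B.sum())
E
python3 pk.py .6868 .001 w12.png
```

```text
now [0.6848 0.0007 0.1582] yaw 82.24 | shift tool x,y,z mm [ 0.6  1.9 91.2] turn first-frame -0.16 clock 28.2
ex [0.5462 0.5473 0.725  0.7259] ey [0.0282 0.0326 0.2254 0.2261] 30164
```

View pics/w12.png

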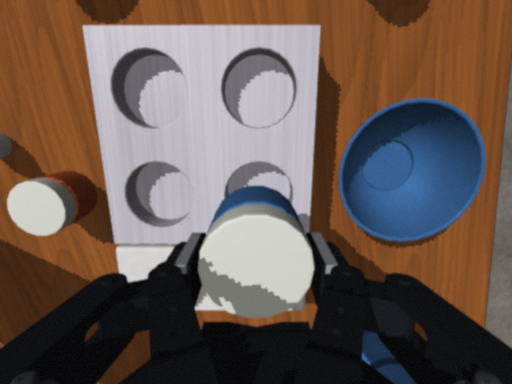

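The blue pot is held above its pocket, whose mouth shows just behind it at (262,180). I'll measure the held lid with the same camera so the calibration bias cancels.

```bash
cat > lid.py <<'E'
from h import *
i=optics.camera_info('wrist'); im,d=snap('wrist'); s=monitor.state(); d=cv2.medianBlur(d,3); C=cloud(i,d)
t=s['tool_pos']; h=cv2.cvtColor(im,cv2.COLOR_RGB2HSV)
m=(abs(C[...,2]-(t[2]+.030))<.008)&(np.hypot(C[...,0]-t[0],C[...,1]-t[1])<.036)&(h[...,2]>105)&(h[...,1]<60)
n,l,st,ce=cv2.connectedComponentsWithStats(m.astype(np.uint8)); k=1+st[1:,4].argmax(); m=l==k
cs,_=cv2.findContours(m.astype(np.uint8),cv2.RETR_EXTERNAL,cv2.CHAIN_APPROX_NONE); c=cv2.convexHull(max(cs,key=len))[:,0,:]
z=np.median(C[m][:,2]); P=planepts(i,c,z)*1000; e=cv2.fitEllipse(P.astype(np.float32)); print('lid z',z.round(4),'ell',np.round(e[0],1),np.round(e[1],1),'tcp',t.round(4),'n',m.sum())
E
python3 lid.py
```

```text
lid z 0.1873 ell [684.7   2.5] [52.6 54.2] tcp [6.853e-01 1.000e-04 1.595e-01] n 9754
```

Emit:
step_arm([
  [0.045,[-0.0005,0.0015,0.02],0],
  [0.045,[0,0,0.02],0],
  [0.045,[0,0,0.018],0],
  [0.045,[0,0,0],0],
  [0.045,[0,0,0],0],
])

```text
clock: 28.8
tool_pos: [0.6875, -0.0, 0.1022]
tcp_rot: [-0.0, 0.753, 0.658, -0.0]
force: [0.2, 0.7, -1.3]
opening: 0.053
```

```bash
python3 pk.py .6868 .0 w13.png; python3 lid.py
```

```text
now [ 0.6875 -0.      0.1022] yaw 82.23 | shift tool x,y,z mm [-0.1 -0.7 35.2] turn first-frame -0.17 clock 28.8
ex [0.5464 0.5473 0.725  0.726 ] ey [0.0435 0.0494 0.2224 0.2229] 47070
lid z 0.1316 ell [687.8   2.2] [52.5 54.2] tcp [ 0.6887 -0.      0.1037] n 9709
```

View pics/w13.png

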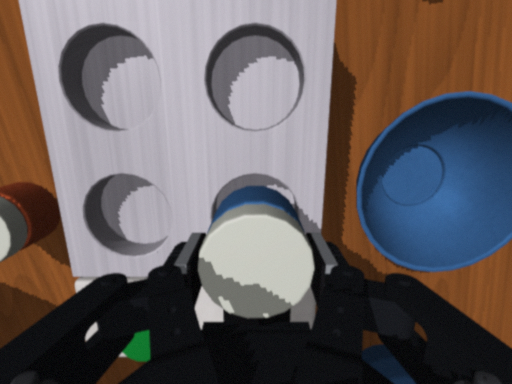

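Emit:
step_arm([
  [0.045,[-0.0005,-0.0005,0.01],0],
  [0.045,[0,0,0.01],0],
  [0.045,[0,0,0],0],
  [0.045,[0,0,0],0],
])

```text
clock: 29.3
tool_pos: [0.6867, 0.0, 0.0814]
tcp_rot: [-0.001, 0.753, 0.658, -0.0]
force: [0.8, 0.3, -2.2]
opening: 0.0531
```

Emit:
step_arm([
  [0.045,[0,0,0.006],0],
  [0.045,[0,0,0],0],
  [0.045,[0,0,0],0],
])

```text
clock: 29.6
tool_pos: [0.6872, -0.0001, 0.0761]
tcp_rot: [-0.0, 0.753, 0.658, -0.0]
force: [-0.5, -0.3, -1.7]
opening: 0.0533
```

Emit:
step_arm([
  [0.045,[0,0,0.004],0],
  [0.045,[0,0,0.003],0],
  [0.045,[0,0,0],0],
  [0.045,[0,0,0],0],
])

```text
clock: 30.0
tool_pos: [0.6871, -0.0001, 0.0691]
tcp_rot: [-0.0, 0.753, 0.658, -0.0]
force: [0.3, -0.2, -1.6]
opening: 0.0533
```

Emit:
step_arm([
  [0.055,[0,0,0],0],
  [0.06,[0,0,0],0],
  [0.068,[0,0,0],0],
  [0.068,[0,0,0],0],
  [0.068,[0,0,0],0],
])

```text
clock: 30.5
tool_pos: [0.6874, -0.0002, 0.0695]
tcp_rot: [0.0, 0.753, 0.658, 0.0]
force: [0.1, 0.7, -0.2]
opening: 0.0683
```

Emit:
step_arm([
  [0.07,[0,0,-0.02],0],
  [0.07,[0,0,-0.04],0],
  [0.07,[0,0,-0.04],0],
  [0.07,[0,0,0],0],
  [0.07,[0,0,0],0],
])

```text
clock: 31.0
tool_pos: [0.6882, -0.0003, 0.1712]
tcp_rot: [0.001, 0.753, 0.658, 0.001]
force: [0.2, 0.2, -0.9]
opening: 0.07
```

Run:
```python
from h import *
i=optics.camera_info('wrist'); im,d=snap('wrist','w14.png'); C=cloud(i,cv2.medianBlur(d,3))
print('P2',rect(C,.09,.104,(.64,.73,-.04,.045)))
print('T',rect(C,.05,.062,(.44,.53,-.03,.06)))
i=optics.camera_info('top'); im,d=snap('top','t14.png'); C=cloud(i,cv2.medianBlur(d,3))
for n,b in (('potG',(.38,.48,.26,.35)),('potT',(.44,.53,-.03,.06))): print(n,rect(C,.05,.062,b))
print('ref',rect(C,.07,.082,(.5,.58,.26,.35)))
go(.481,.0145,.15,82.4)
```

```text
P2 (array([686.3,   1.1]), array([52.5, 53.1]), 82.4, np.int64(3265), array([0.6867, 0.0021, 0.0954]))
T (array([481.8,  13.9]), array([53.1, 52.4]), 32.2, np.int64(2479), array([0.4835, 0.015 , 0.0554]))
potG (array([428. , 303.6]), array([51.4, 51.5]), 46.4, np.int64(275), array([0.4288, 0.3032, 0.0562]))
potT (array([475.2,  -4.9]), array([31.8, 11.5]), 1.3, np.int64(42), array([ 0.4774, -0.0045,  0.0563]))
ref (array([540. , 263.3]), array([31.5,  6.5]), 2.4, np.int64(25), array([0.5405, 0.2635, 0.0749]))
now [0.6865 0.     0.168 ] yaw 82.26 | shift tool x,y,z mm [ -13.3 -205.5   18. ] turn first-frame -0.14 clock 31.1
```

View pics/w14.png

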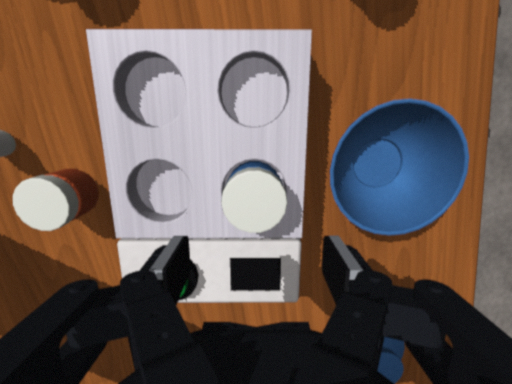

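View pics/t14.png

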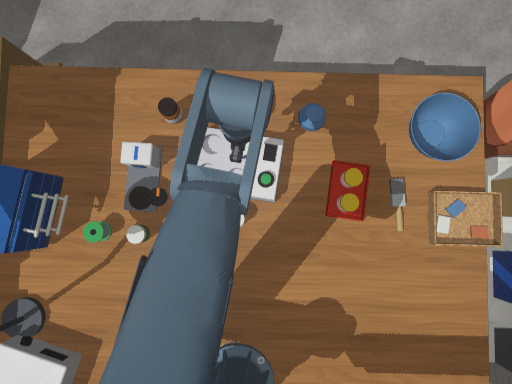

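The blue pot is fully down: its lid is at z 0.095 and centred. In the top view the reference jar has been knocked about 45 mm to the right, to (158,196), still upright. I'll load the terracotta pot, which is nearest, then put the jar back.

Emit:
step_arm([
  [0.072,[-0.0027,-0.041,0],0],
  [0.072,[-0.0027,-0.041,0],0],
  [0.072,[-0.0027,-0.041,0],0],
  [0.072,[-0.0027,-0.041,0],0],
  [0.075,[-0.0027,-0.041,0],0],
])

```text
clock: 31.6
tool_pos: [0.4794, 0.0145, 0.1673]
tcp_rot: [-0.001, 0.753, 0.658, -0.001]
force: [-0.2, -0.1, 0.7]
opening: 0.075
```

Emit:
step_arm([
  [0.075,[0,0,0],0],
  [0.075,[0,0,0],0],
])

```text
clock: 31.8
tool_pos: [0.4813, 0.0143, 0.1684]
tcp_rot: [-0.001, 0.753, 0.658, -0.0]
force: [0.2, -0.1, 0.7]
opening: 0.0751
```

Run:
```python
from h import *
i=optics.camera_info('wrist'); im,d=snap('wrist','w15.png'); C=cloud(i,cv2.medianBlur(d,3))
print('T',rect(C,.05,.062,(.44,.53,-.03,.06)))
go(.481,.014,.027,82.4)
```

```text
T (array([480.7,  14.4]), array([53.2, 52.8]), 40.0, np.int64(2463), array([0.4812, 0.0153, 0.0554]))
now [0.4826 0.014  0.1689] yaw 82.26 | shift tool x,y,z mm [ -0.2  -1.6 141.9] turn first-frame -0.14 clock 31.85
```

View pics/w15.png

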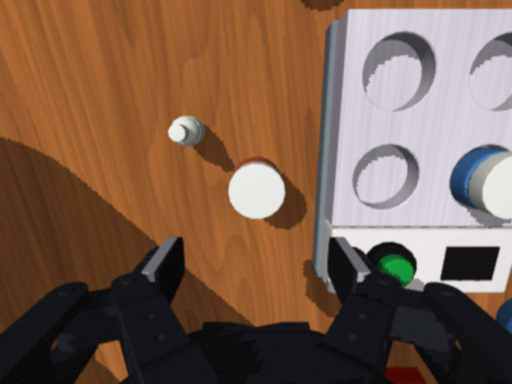

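The terracotta pot is centred between the fingers at (257,190), and the right finger clears the shaker's side.

Emit:
step_arm([
  [0.075,[0.001,-0.001,0.04],0],
  [0.075,[0,0,0.04],0],
  [0.075,[0,0,0.03],0],
  [0.075,[0,0,0.022],0],
  [0.075,[0,0,0.008],0],
])

```text
clock: 32.35
tool_pos: [0.4808, 0.0153, 0.0265]
tcp_rot: [-0.002, 0.753, 0.658, -0.001]
force: [-0.3, -0.3, -0.0]
opening: 0.075
```

Emit:
step_arm([
  [0.075,[0,0,0],0],
  [0.075,[0,0,0],0],
])

```text
clock: 32.55
tool_pos: [0.4827, 0.015, 0.03]
tcp_rot: [0.0, 0.753, 0.658, 0.0]
force: [-0.2, -0.5, -0.0]
opening: 0.075
```

Emit:
step_arm([
  [0.045,[0,0,0],0],
  [0.045,[0,0,0],0],
  [0.045,[0,0,0],0],
  [0.045,[0,0,0],0],
  [0.045,[0,0,0],0],
])

```text
clock: 33.05
tool_pos: [0.4828, 0.015, 0.0308]
tcp_rot: [0.001, 0.753, 0.658, 0.001]
force: [-1.0, -0.4, 5.5]
opening: 0.0526
```

Emit:
step_arm([
  [0.045,[0,0,-0.02],0],
  [0.045,[0,0,-0.04],0],
  [0.045,[0,0,-0.045],0],
  [0.045,[0,0,-0.03],0],
  [0.045,[0,0,0],0],
])

```text
clock: 33.55
tool_pos: [0.4848, 0.0146, 0.1696]
tcp_rot: [0.004, 0.753, 0.658, 0.003]
force: [0.4, -0.2, -2.2]
opening: 0.0534
```

Emit:
step_arm([
  [0.045,[0,0,0],0],
  [0.045,[0,0,0],0],
])

```text
clock: 33.75
tool_pos: [0.4803, 0.0155, 0.1629]
tcp_rot: [-0.001, 0.753, 0.658, -0.001]
force: [0.4, -0.3, -1.7]
opening: 0.0528
```

```bash
python3 lid.py
python3 - <<'E'
from h import *
go(.6985,.0875,.067,82.4)
E
```

```text
lid z 0.1875 ell [479.7  15.7] [52.6 53.4] tcp [0.4801 0.0155 0.1626] n 9051
now [0.4801 0.0155 0.1626] yaw 82.26 | shift tool x,y,z mm [100.7 206.7  95.6] turn first-frame -0.14 clock 33.8
```

Emit:
step_arm([
  [0.045,[0.0203,0.0413,0],0],
  [0.045,[0.0203,0.0413,0],0],
  [0.045,[0.0203,0.0413,0],0],
  [0.045,[0.0203,0.0413,0],0],
  [0.045,[0.0203,0.0413,0],0],
])

```text
clock: 34.3
tool_pos: [0.7003, 0.0887, 0.1615]
tcp_rot: [-0.001, 0.753, 0.658, -0.001]
force: [-0.2, 1.0, -1.3]
opening: 0.0529
```

Emit:
step_arm([
  [0.045,[0,0,0],0],
  [0.045,[0,0,0.02],0],
  [0.045,[0,0,0.02],0],
  [0.045,[0,0,0],0],
  [0.045,[0,0,0],0],
])

```text
clock: 34.8
tool_pos: [0.6985, 0.0879, 0.1227]
tcp_rot: [-0.001, 0.753, 0.658, -0.001]
force: [0.6, -0.7, -1.5]
opening: 0.053
```

```bash
python3 lid.py;  python3 pk.py .6985 .088 w16.png
```

```text
lid z 0.1473 ell [697.9  87.5] [52.3 52.7] tcp [0.6995 0.0879 0.1242] n 8840
now [0.6995 0.0879 0.1242] yaw 82.26 | shift tool x,y,z mm [-0.  -1.  57.2] turn first-frame -0.14 clock 34.85
ex [0.5134 0.5178 0.741  0.7447] ey [0.0273 0.0326 0.3152 0.3182] 19254
```

View pics/w16.png

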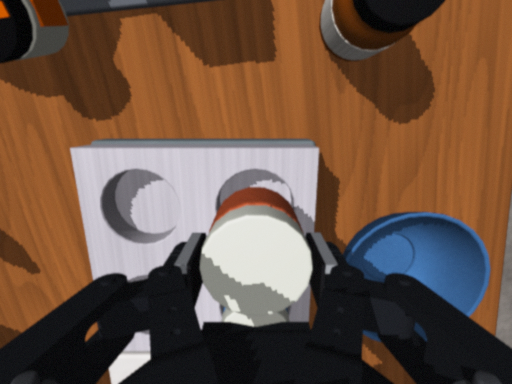

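Emit:
step_arm([
  [0.045,[0.001,0,0.015],0],
  [0.045,[0,0,0.012],0],
  [0.045,[0,0,0.01],0],
  [0.045,[0,0,0],0],
  [0.045,[0,0,0],0],
])

```text
clock: 35.4
tool_pos: [0.6995, 0.089, 0.0866]
tcp_rot: [-0.0, 0.753, 0.658, -0.0]
force: [0.6, -1.3, -1.4]
opening: 0.0531
```

Emit:
step_arm([
  [0.045,[0,0,0.008],0],
  [0.045,[0,0,0],0],
  [0.045,[0,0,0],0],
])

```text
clock: 35.7
tool_pos: [0.6998, 0.089, 0.0792]
tcp_rot: [-0.0, 0.753, 0.658, -0.0]
force: [0.4, -0.0, -1.5]
opening: 0.0531
```

Emit:
step_arm([
  [0.045,[0,0,0.004],0],
  [0.045,[0,0,0.003],0],
  [0.045,[0,0,0],0],
  [0.045,[0,0,0],0],
])

```text
clock: 36.1
tool_pos: [0.6998, 0.089, 0.0721]
tcp_rot: [-0.0, 0.753, 0.658, -0.0]
force: [0.4, 0.8, -2.1]
opening: 0.0532
```

Emit:
step_arm([
  [0.055,[0,0,0],0],
  [0.06,[0,0,0],0],
  [0.068,[0,0,0],0],
  [0.068,[0,0,0],0],
  [0.068,[0,0,0],0],
])

```text
clock: 36.6
tool_pos: [0.7, 0.089, 0.0725]
tcp_rot: [0.0, 0.753, 0.658, 0.0]
force: [-0.6, -0.5, 0.3]
opening: 0.0675
```

Emit:
step_arm([
  [0.07,[0,0,-0.02],0],
  [0.07,[0,0,-0.04],0],
  [0.07,[0,0,-0.04],0],
  [0.07,[0,0,-0.02],0],
  [0.07,[0,0,0],0],
])

```text
clock: 37.1
tool_pos: [0.7025, 0.089, 0.1976]
tcp_rot: [0.003, 0.753, 0.658, 0.003]
force: [-0.3, 0.7, -0.2]
opening: 0.0701
```

Emit:
step_arm([
  [0.07,[0,0,0],0],
])

```text
clock: 37.2
tool_pos: [0.6998, 0.089, 0.1921]
tcp_rot: [0.0, 0.753, 0.658, 0.0]
force: [0.1, 0.1, -0.4]
opening: 0.0704
```

Run:
```python
from h import *
i=optics.camera_info('wrist'); im,d=snap('wrist','w17.png'); C=cloud(i,cv2.medianBlur(d,3))
print('P3',rect(C,.09,.104,(.64,.75,.045,.14)))
im,d=snap('scene','s17.png')
go(.54,.25,.2,-5)
```

```text
P3 (array([698.9,  88.4]), array([52.4, 52.6]), 83.2, np.int64(2756), array([0.699 , 0.0892, 0.0954]))
now [0.6987 0.089  0.1899] yaw 82.26 | shift tool x,y,z mm [ 138.1 -178.9  -10.1] turn first-frame 87.26 clock 37.3
```

View pics/w17.png

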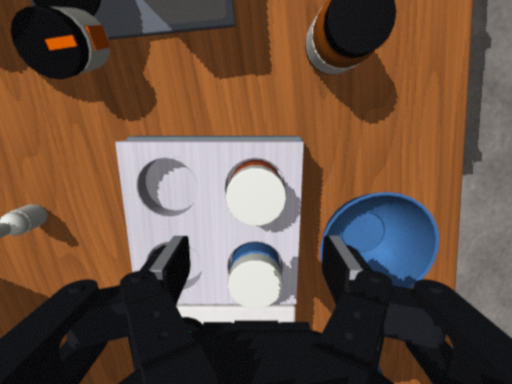

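View pics/s17.png

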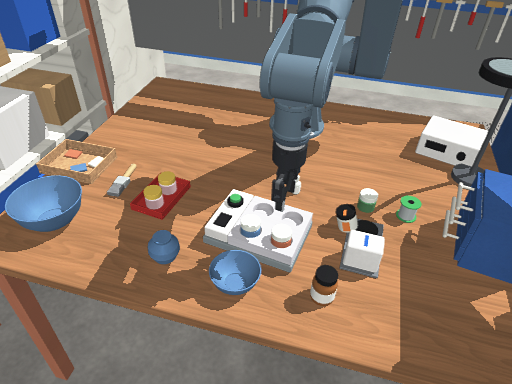

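The terracotta pot is seated (lid z 0.095). The jar stands upright on the bench next to the reader's plate, at (60,42) in the wrist view. I'll measure it.

```bash
cat > jar.py <<'E'
from h import *
import sys
i=optics.camera_info('wrist'); im,d=snap('wrist',sys.argv[1]); d=cv2.medianBlur(d,3); C=cloud(i,d); h=cv2.cvtColor(im,cv2.COLOR_RGB2HSV)
box=(.46,.6,.2,.35)
for lo,hi in ((.058,.069),(.069,.082)):
    try: print('ref',lo,rect(C,lo,hi,box))
    except Exception as e: print('none')
o=(h[...,0]>3)&(h[...,0]<22)&(h[...,1]>170)&(h[...,2]>120)&(C[...,2]>.058)&(C[...,2]<.082)&(C[...,0]>.46)&(C[...,0]<.6)&(C[...,1]>.2)&(C[...,1]<.35)
n,l,st,ce=cv2.connectedComponentsWithStats(o.astype(np.uint8))
for k in range(1,n):
    if st[k,4]<40: continue
    P=planepts(i,np.argwhere(l==k)[:,::-1],np.median(C[l==k][:,2])); w,v=np.linalg.eigh(np.cov(P.T)); v=v[:,1]; print('stripe',st[k],P.mean(0).round(4),np.median(C[l==k][:,2]).round(4),'az',np.degrees(np.arctan2(v[1],v[0])).round(1),'len',np.sqrt(12*w).round(4))
E
python3 jar.py w18.png
```

```text
ref 0.058 (array([541.6, 237.6]), array([56.9, 47.2]), 35.8, np.int64(2017), array([0.5421, 0.2307, 0.065 ]))
ref 0.069 (array([540.1, 251.5]), array([31.2, 54.6]), 83.5, np.int64(2231), array([0.5412, 0.2501, 0.0723]))
stripe [ 46  34  31  16 336] [0.5529 0.239 ] 0.0705 az 179.1 len [0.0088 0.0243]
```

Emit:
step_arm([
  [0.08,[0.0262,-0.0356,0],0],
  [0.08,[0.0262,-0.0356,0],0],
  [0.08,[0.0262,-0.0356,0],0],
  [0.08,[0.0262,-0.0356,0],0],
  [0.08,[0.0262,-0.0356,0],0],
])

```text
clock: 37.85
tool_pos: [0.5389, 0.2435, 0.1905]
tcp_rot: [-0.001, 0.753, 0.658, -0.001]
force: [0.9, 0.0, 0.7]
opening: 0.08
```

Emit:
step_arm([
  [0.08,[0,0,0],8],
  [0.08,[0,0,0],8],
  [0.08,[0,0,0],8],
  [0.08,[0,0,0],8],
  [0.08,[0,0,0],8],
])

```text
clock: 38.35
tool_pos: [0.5402, 0.2427, 0.1905]
tcp_rot: [-0.0, 0.934, 0.358, -0.001]
force: [0.1, 0.9, 0.5]
opening: 0.0801
```

Emit:
step_arm([
  [0.08,[0,0,0],8],
  [0.08,[0,0,0],8],
  [0.08,[0,0,0],8],
  [0.08,[0,0,0],8],
  [0.08,[0,0,0],8],
])

```text
clock: 38.85
tool_pos: [0.5402, 0.2425, 0.1905]
tcp_rot: [0.0, 1.0, 0.017, -0.001]
force: [0.1, 0.5, -0.2]
opening: 0.0802
```

Emit:
step_arm([
  [0.08,[0,0,0],5],
  [0.085,[0,0,0],0],
  [0.085,[0,0,0],0],
])

```text
clock: 39.15
tool_pos: [0.5406, 0.2426, 0.1911]
tcp_rot: [0.0, 1.0, -0.023, -0.001]
force: [0.2, 0.4, 0.3]
opening: 0.0849
```

```bash
python3 jar.py w19.png
python3 - <<'E'
from h import *
i=optics.camera_info('wrist'); im,d=snap('wrist'); d=cv2.medianBlur(d,3); C=cloud(i,d); h=cv2.cvtColor(im,cv2.COLOR_RGB2HSV)
m=(C[...,2]>.055)&(C[...,2]<.085)&(C[...,0]>.49)&(C[...,0]<.59)&(C[...,1]>.2)&(C[...,1]<.29)
Q=C[m]; A=np.c_[Q[:,:2]-Q[:,:2].mean(0),np.ones(len(Q))]; 
w=np.ones(len(Q),bool)
for _ in range(5):
    s=np.linalg.lstsq(A[w],Q[w,2],rcond=None)[0]; w=abs(A@s-Q[:,2])<.0025
print('plane grad',s,'deg',np.degrees(np.arctan(s[:2])),w.sum(),len(Q)); R=Q[w]; r=cv2.minAreaRect((R[:,:2]*1000).astype(np.float32)); print(r,R.mean(0))
go(.54,.243,.03,-3)
E
```

```text
ref 0.058 (array([541. , 240.5]), array([56.6, 50.6]), 58.7, np.int64(1175), array([0.5398, 0.2314, 0.0653]))
ref 0.069 (array([538.9, 251.7]), array([31.9, 54.1]), 87.2, np.int64(1340), array([0.541 , 0.251 , 0.0723]))
stripe [253 164  10  27 242] [0.5531 0.2392] 0.0704 az 178.7 len [0.0089 0.025 ]
plane grad [0.02027313 0.2964216  0.06974414] deg [ 1.1614059 16.5109613] 2338 2552
((538.6016845703125, 240.04733276367188), (53.29179382324219, 53.549346923828125), 40.959129333496094) [0.53939887 0.2407085  0.06924229]
now [0.5408 0.2427 0.1917] yaw -2.63 | shift tool x,y,z mm [ -0.9  -0.3 161.7] turn first-frame 0.37 clock 39.25
```

View pics/w19.png

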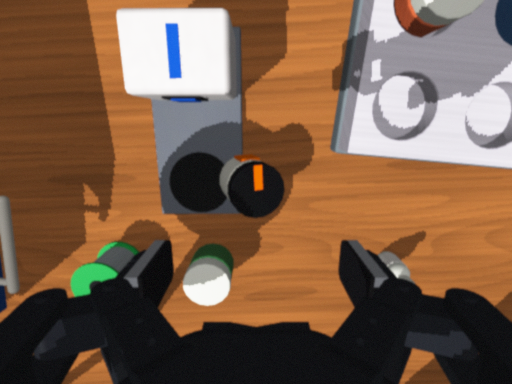

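The wrist view shows the jar at (253,188), leaning 16° towards −y with its base edge on the rubber pad. I'll grasp along the lean direction so the flat pads square it up, gripping lightly first, then lifting, then gripping harder.

Emit:
step_arm([
  [0.085,[-0.001,-0.002,0.04],0],
  [0.085,[0,0,0.04],0],
  [0.085,[0,0,0.04],0],
  [0.085,[0,0,0.025],0],
  [0.085,[0,0,0],0],
])

```text
clock: 39.75
tool_pos: [0.5367, 0.2439, 0.0429]
tcp_rot: [0.001, 1.0, -0.023, -0.004]
force: [-1.2, -0.6, -0.2]
opening: 0.0848
```

Emit:
step_arm([
  [0.085,[0,0,0],0],
  [0.085,[0,0,0],0],
])

```text
clock: 39.95
tool_pos: [0.5419, 0.2452, 0.0494]
tcp_rot: [-0.0, 1.0, -0.024, 0.002]
force: [-0.0, -0.1, 0.2]
opening: 0.0849
```

Run:
```python
from h import *
go(.54,.245,.03,-3)
im,d=snap('wrist','w20.png')
```

```text
now [0.5419 0.2452 0.0494] yaw -2.71 | shift tool x,y,z mm [-1.9  0.3 19.4] turn first-frame 0.29 clock 39.95
```

View pics/w20.png

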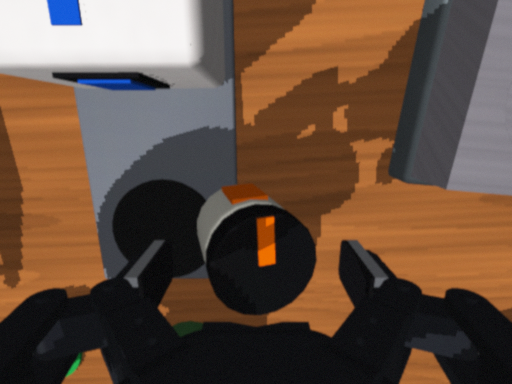

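The jar's lid is centred between the fingers at (260,255). I'll go down and grip lightly.

Emit:
step_arm([
  [0.085,[-0.001,0,0.01],0],
  [0.085,[0,0,0.009],0],
  [0.085,[0,0,0],0],
  [0.085,[0,0,0],0],
])

```text
clock: 40.4
tool_pos: [0.5388, 0.2448, 0.0278]
tcp_rot: [0.0, 1.0, -0.024, -0.001]
force: [0.6, 0.1, 0.0]
opening: 0.085
```

Emit:
step_arm([
  [0.07,[0,0,0],0],
  [0.065,[0,0,0],0],
  [0.062,[0,0,0],0],
  [0.058,[0,0,0],0],
  [0.05,[0,0,0],0],
], newtons=20)

```text
clock: 40.9
tool_pos: [0.5397, 0.245, 0.029]
tcp_rot: [-0.0, 1.0, -0.024, 0.0]
force: [-1.1, -0.3, 6.2]
opening: 0.0633
```

Emit:
step_arm([
  [0.045,[0,0,0],0],
  [0.045,[0,0,0],0],
])

```text
clock: 41.1
tool_pos: [0.5397, 0.245, 0.029]
tcp_rot: [-0.0, 1.0, -0.024, 0.0]
force: [-1.3, 0.4, 5.3]
opening: 0.0632
```

Emit:
step_arm([
  [0.045,[0,0,-0.005],0],
  [0.045,[0,0,-0.01],0],
  [0.045,[0,0,-0.01],0],
  [0.045,[0,0,-0.01],0],
  [0.045,[0,0,0],0],
])

```text
clock: 41.6
tool_pos: [0.5407, 0.2452, 0.0656]
tcp_rot: [-0.0, 1.0, -0.024, 0.002]
force: [0.8, 0.2, -0.8]
opening: 0.0629
```

Emit:
step_arm([
  [0.045,[0,0,0],0],
  [0.045,[0,0,0],0],
  [0.045,[0,0,0],0],
], newtons=45)

```text
clock: 41.9
tool_pos: [0.5388, 0.2447, 0.0627]
tcp_rot: [0.0, 1.0, -0.024, -0.001]
force: [-0.1, 0.4, -1.8]
opening: 0.0618
```

Run:
```python
from h import *
go(.536,.3075,.1,-3)
im,d=snap('wrist','w21.png')
im,d=snap('scene','s21.png'); cv2.imwrite('pics/s21z.png',cv2.cvtColor(cv2.resize(im[150:300,260:460],None,fx=4,fy=4,interpolation=cv2.INTER_CUBIC),cv2.COLOR_RGB2BGR))
```

```text
now [0.5388 0.2447 0.0627] yaw -2.74 | shift tool x,y,z mm [ -5.8 -62.6 -37.3] turn first-frame 0.26 clock 41.9
```

View pics/w21.png

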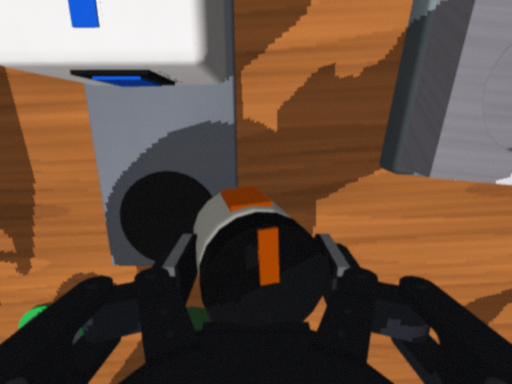

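View pics/s21z.png

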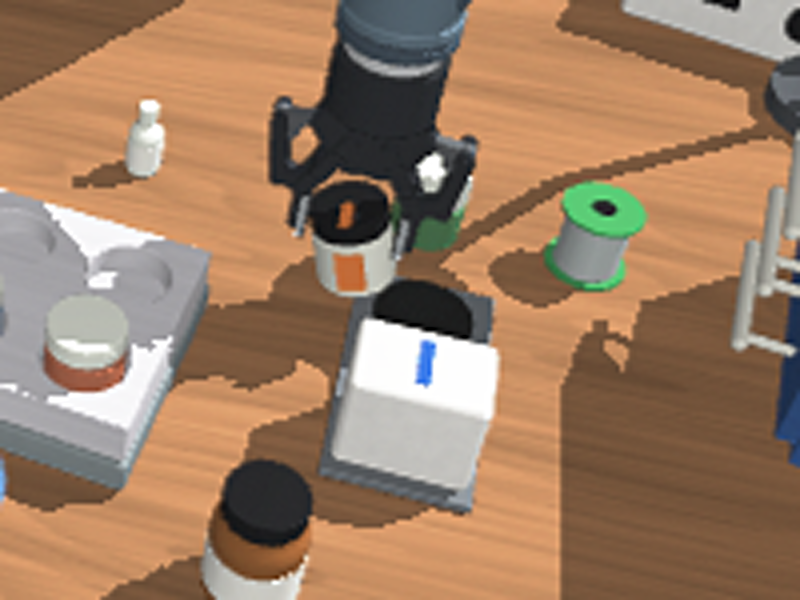

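The jar is lifted but still tilted, pinched edge to edge. I'll set its low edge on the rubber pad and roll it upright with the gripper, moving +y and down, with a light grip.

Emit:
step_arm([
  [0.045,[0,0,-0.02],0],
  [0.045,[-0.002,-0.024,0],0],
  [0.045,[-0.002,-0.024,0],0],
  [0.045,[0,0,0],0],
  [0.045,[0,0,0],0],
])

```text
clock: 42.5
tool_pos: [0.5371, 0.2932, 0.0829]
tcp_rot: [0.0, 1.0, -0.023, -0.0]
force: [-1.0, 0.1, -1.3]
opening: 0.0615
```

Emit:
step_arm([
  [0.045,[0,0,0.015],0],
  [0.045,[0,0,0.015],0],
  [0.045,[0,0,0.003],0],
  [0.045,[0,0,0],0],
  [0.045,[0,0,0],0],
])

```text
clock: 43.0
tool_pos: [0.5376, 0.2927, 0.0501]
tcp_rot: [0.0, 1.0, -0.024, -0.0]
force: [-0.3, -0.3, -2.1]
opening: 0.0616
```

Run:
```python
from h import *
go(.5365,.2925,.041,-3); print(monitor.state()['force'])
im,d=snap('wrist','w22.png')
```

```text
now [0.5376 0.2927 0.0501] yaw -2.75 | shift tool x,y,z mm [-1.1  0.3  9.1] turn first-frame 0.25 clock 43.0
[-0.29570781 -0.27515569 -2.0709668 ]
```

View pics/w22.png

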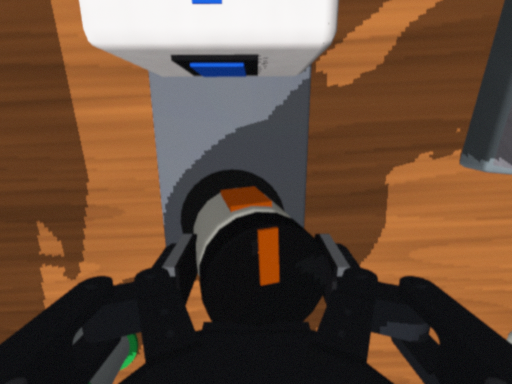

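The jar is over the pad, still leaning. I'll lower it to edge contact with the light grip.

Emit:
step_arm([
  [0.045,[0,0,0.004],0],
  [0.045,[0,0,0.003],0],
  [0.045,[0,0,0],0],
  [0.045,[0,0,0],0],
], newtons=20)

```text
clock: 43.45
tool_pos: [0.5375, 0.293, 0.0432]
tcp_rot: [0.0, 1.0, -0.024, -0.0]
force: [0.3, -0.5, -1.3]
opening: 0.0615
```

Emit:
step_arm([
  [0.045,[0,0,0.002],0],
  [0.045,[0,0,0.001],0],
  [0.045,[0,0,0],0],
  [0.045,[0,0,0],0],
])

```text
clock: 43.85
tool_pos: [0.5383, 0.2932, 0.0411]
tcp_rot: [-0.0, 1.0, -0.024, 0.001]
force: [0.1, 0.3, 4.1]
opening: 0.0618
```

Edge contact. Now the roll: +y (tool −y), a little down each row.

Emit:
step_arm([
  [0.045,[0,-0.003,0.001],0],
  [0.045,[0,-0.003,0.001],0],
  [0.045,[0,0,0],0],
  [0.045,[0,0,0],0],
])

```text
clock: 44.25
tool_pos: [0.5386, 0.2993, 0.0391]
tcp_rot: [-0.0, 1.0, -0.024, 0.001]
force: [0.3, 0.5, 5.6]
opening: 0.0585
```

Emit:
step_arm([
  [0.045,[0,-0.003,0.001],0],
  [0.045,[0,-0.003,0.001],0],
  [0.045,[0,0,0],0],
  [0.045,[0,0,0],0],
])

```text
clock: 44.65
tool_pos: [0.5384, 0.3051, 0.0364]
tcp_rot: [-0.0, 1.0, -0.024, 0.0]
force: [0.2, -1.3, 3.4]
opening: 0.056
```

Emit:
step_arm([
  [0.045,[0,-0.002,0.001],0],
  [0.045,[0,0,0],0],
  [0.045,[0,0,0],0],
  [0.045,[0,0,0],0],
])

```text
clock: 45.05
tool_pos: [0.5384, 0.3066, 0.0354]
tcp_rot: [0.0, 1.0, -0.024, 0.0]
force: [0.7, -3.5, 5.8]
opening: 0.0557
```

Run:
```python
from h import *
go(.5365,.3075,.041,-3); s=monitor.state();print(s['force'],s['opening'])
i=optics.camera_info('wrist');im,d=snap('wrist','w23.png'); C=cloud(i,cv2.medianBlur(d,3))
m=(C[...,2]>.065)&(C[...,2]<.095)&(abs(C[...,0]-.545)<.028)&(abs(C[...,1]-.3075)<.022)
Q=C[m]; A=np.c_[Q[:,:2]-Q[:,:2].mean(0),np.ones(len(Q))]; w=np.ones(len(Q),bool)
for _ in range(5):
    r=np.linalg.lstsq(A[w],Q[w,2],rcond=None)[0]; w=abs(A@r-Q[:,2])<.0025
print('grad',r,w.sum(),len(Q))
```

```text
now [0.5384 0.3066 0.0354] yaw -2.73 | shift tool x,y,z mm [-2.  -0.8 -5.6] turn first-frame 0.27 clock 45.05
[ 0.74023086 -3.50936652  5.80436081] 0.05568919299724199
grad [0.00204571 0.00047247 0.0756912 ] 9829 10492
```

View pics/w23.png

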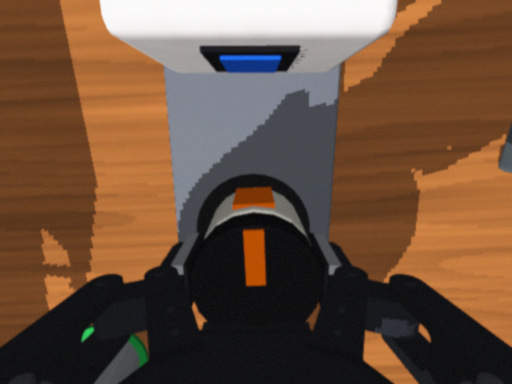

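The jar is level (lid slope 0.002) with its top at 0.0757, which means it is flat on the pad. The swatch faces the window. I'll release it and retreat.

Emit:
step_arm([
  [0.056,[0,0,0],0],
  [0.065,[0,0,0],0],
  [0.075,[0,0,0],0],
  [0.08,[0,0,0],0],
  [0.08,[0,0,0],0],
])

```text
clock: 45.6
tool_pos: [0.5378, 0.3072, 0.0349]
tcp_rot: [-0.0, 1.0, -0.024, -0.0]
force: [-0.4, 0.3, -0.3]
opening: 0.08
```

Emit:
step_arm([
  [0.08,[0,0,-0.02],0],
  [0.08,[0,0,-0.04],0],
  [0.08,[0,0,-0.045],0],
  [0.08,[0,0,-0.04],0],
  [0.08,[0,0,0],0],
])

```text
clock: 46.1
tool_pos: [0.542, 0.3086, 0.1878]
tcp_rot: [-0.002, 1.0, -0.024, 0.006]
force: [0.0, 0.3, 0.2]
opening: 0.0803
```

Emit:
step_arm([
  [0.08,[0,0,0],0],
  [0.08,[0,0,0],0],
])

```text
clock: 46.3
tool_pos: [0.5372, 0.3067, 0.1787]
tcp_rot: [0.0, 1.0, -0.024, -0.001]
force: [0.3, 0.7, -0.6]
opening: 0.0797
```

```bash
python3 jar.py w24.png
python3 - <<'E'
from h import *
i=optics.camera_info('wrist');im,d=snap('wrist'); C=cloud(i,cv2.medianBlur(d,3)); print('G',rect(C,.05,.062,(.38,.48,.26,.35)))
go(.4285,.302,.17,82.4)
E
```

```text
ref 0.058 (array([558.7, 304.3]), array([46.6, 12.8]), 84.6, np.int64(61), array([0.5619, 0.3047, 0.065 ]))
ref 0.069 (array([537.9, 306.3]), array([54.9, 54.9]), 86.1, np.int64(2851), array([0.5389, 0.3063, 0.0756]))
stripe [250 166  10  27 232] [0.5519 0.3061] 0.0769 az -179.9 len [0.0076 0.0246]
G (array([428.5, 303.1]), array([52.7, 52.8]), 40.2, np.int64(1763), array([0.4304, 0.3031, 0.0555]))
now [0.537  0.3066 0.1781] yaw -2.73 | shift tool x,y,z mm [-108.2    9.8    8.1] turn first-frame -85.13 clock 46.4
```

View pics/w24.png

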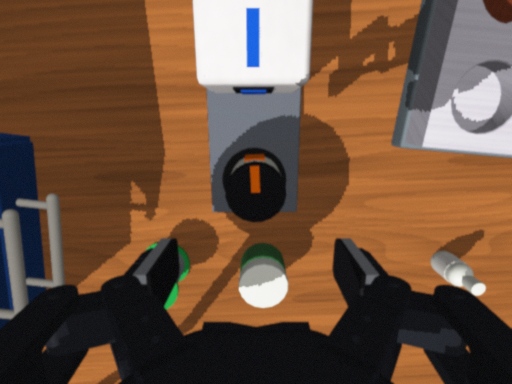

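The jar is back on the pad at (254,184), in line with the blue line and upright. Now the green pot at (263,277).

Emit:
step_arm([
  [0.08,[-0.036,0.0025,0.002],0],
  [0.08,[-0.036,0.0025,0.002],0],
  [0.08,[-0.036,0.0025,0.002],0],
  [0.08,[0,0,0],-8],
  [0.08,[0,0,0],-8],
])

```text
clock: 46.9
tool_pos: [0.428, 0.3044, 0.1728]
tcp_rot: [0.0, 0.993, 0.119, -0.001]
force: [0.4, -0.7, 1.1]
opening: 0.0801
```

Emit:
step_arm([
  [0.08,[0,0,0],-8],
  [0.08,[0,0,0],-8],
  [0.08,[0,0,0],-8],
  [0.08,[0,0,0],-8],
  [0.08,[0,0,0],-8],
])

```text
clock: 47.4
tool_pos: [0.4292, 0.3043, 0.1728]
tcp_rot: [-0.0, 0.893, 0.451, -0.001]
force: [-0.2, 0.6, -0.5]
opening: 0.0798
```

Emit:
step_arm([
  [0.075,[0,0,0],-8],
  [0.075,[0,0,0],-8],
  [0.075,[0,0,0],-8],
  [0.075,[0,0,0],-5],
  [0.075,[0,0,0],0],
])

```text
clock: 47.9
tool_pos: [0.4292, 0.3043, 0.1729]
tcp_rot: [-0.0, 0.753, 0.658, -0.001]
force: [-0.2, -0.5, -0.4]
opening: 0.0749
```

Emit:
step_arm([
  [0.075,[0,0,0],0],
])

```text
clock: 48.0
tool_pos: [0.4295, 0.3044, 0.1734]
tcp_rot: [-0.0, 0.754, 0.657, -0.001]
force: [0.2, 0.2, 0.3]
opening: 0.0753
```

Run:
```python
from h import *
i=optics.camera_info('wrist');im,d=snap('wrist','w25.png'); C=cloud(i,cv2.medianBlur(d,3)); print('G',rect(C,.05,.062,(.38,.48,.26,.35)))
go(.4285,.303,.029,82.4)
```

```text
G (array([428.4, 303.1]), array([53.1, 52.6]), 38.8, np.int64(2367), array([0.4285, 0.3039, 0.0554]))
now [0.4296 0.3045 0.1736] yaw 82.14 | shift tool x,y,z mm [ -1.6  -0.9 144.6] turn first-frame -0.26 clock 48.05
```

View pics/w25.png

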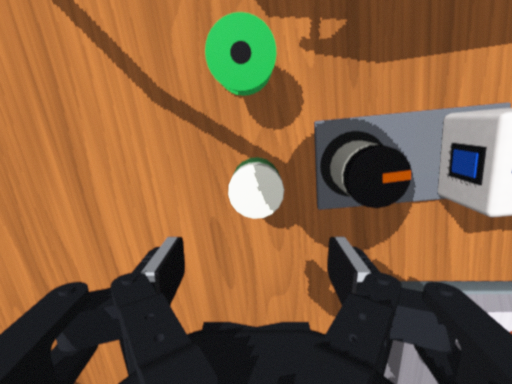

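The green pot is at (257,190) between the fingers, and the plate and jar on the right leave room.

Emit:
step_arm([
  [0.075,[-0.001,-0.001,0.04],0],
  [0.075,[0,0,0.04],0],
  [0.075,[0,0,0.035],0],
  [0.075,[0,0,0.022],0],
  [0.075,[0,0,0.008],0],
], newtons=30)

```text
clock: 48.55
tool_pos: [0.4267, 0.3029, 0.0264]
tcp_rot: [-0.001, 0.754, 0.657, -0.002]
force: [0.2, 0.4, 0.6]
opening: 0.0752
```

Emit:
step_arm([
  [0.075,[0,0,0],0],
  [0.075,[0,0,0],0],
])

```text
clock: 48.75
tool_pos: [0.4297, 0.3042, 0.0304]
tcp_rot: [0.0, 0.753, 0.658, 0.001]
force: [-0.2, 0.1, 0.7]
opening: 0.075
```

Emit:
step_arm([
  [0.045,[0,0,0],0],
  [0.045,[0,0,0],0],
  [0.045,[0,0,0],0],
  [0.045,[0,0,0],0],
  [0.045,[0,0,0],0],
])

```text
clock: 49.25
tool_pos: [0.43, 0.3044, 0.031]
tcp_rot: [0.0, 0.753, 0.658, 0.001]
force: [-0.5, -0.6, 6.7]
opening: 0.0533
```

Emit:
step_arm([
  [0.045,[0,0,-0.02],0],
  [0.045,[0,0,-0.04],0],
  [0.045,[0,0,-0.045],0],
  [0.045,[0,0,-0.035],0],
  [0.045,[0,0,0],0],
])

```text
clock: 49.75
tool_pos: [0.4324, 0.3054, 0.1757]
tcp_rot: [0.002, 0.753, 0.658, 0.006]
force: [1.5, -0.2, -2.1]
opening: 0.0528
```

Emit:
step_arm([
  [0.045,[0,0,0],0],
  [0.045,[0,0,0],0],
])

```text
clock: 49.95
tool_pos: [0.4278, 0.3033, 0.1679]
tcp_rot: [-0.0, 0.753, 0.658, -0.001]
force: [-0.2, 0.2, -1.8]
opening: 0.0529
```

```bash
python3 lid.py
python3 - <<'E'
from h import *
go(.611,.1005,.07,82.4)
E
```

```text
lid z 0.1923 ell [427.3 303. ] [52.7 53.3] tcp [0.4276 0.3032 0.1675] n 8989
now [0.4276 0.3032 0.1675] yaw 82.27 | shift tool x,y,z mm [-176.2  209.    97.5] turn first-frame -0.13 clock 50.0
```

Emit:
step_arm([
  [0.045,[-0.0294,0.0349,0],0],
  [0.045,[-0.0294,0.0349,0],0],
  [0.045,[-0.0294,0.0349,0],0],
  [0.045,[-0.0294,0.0349,0],0],
  [0.045,[-0.0294,0.0349,0],0],
])

```text
clock: 50.5
tool_pos: [0.5819, 0.1331, 0.1672]
tcp_rot: [-0.001, 0.753, 0.658, -0.001]
force: [1.8, -0.1, -1.9]
opening: 0.053
```

Emit:
step_arm([
  [0.045,[-0.0294,0.0349,0],0],
  [0.045,[0,0,0.02],0],
  [0.045,[0,0,0.02],0],
  [0.045,[0,0,0],0],
  [0.045,[0,0,0],0],
])

```text
clock: 51.0
tool_pos: [0.6114, 0.1009, 0.1277]
tcp_rot: [-0.001, 0.753, 0.658, -0.001]
force: [-0.2, -0.4, -1.2]
opening: 0.0529
```

```bash
python3 lid.py; python3 pk.py .6111 .1004 w26.png
```

```text
lid z 0.1521 ell [610.8 100.1] [52.4 52.9] tcp [0.6123 0.101  0.129 ] n 8812
now [0.6123 0.101  0.129 ] yaw 82.29 | shift tool x,y,z mm [-0.8 -1.1 62. ] turn first-frame -0.11 clock 51.05
ex [0.5465 0.5472 0.7427 0.7452] ey [0.075  0.0768 0.3178 0.3209] 14791
```

View pics/w26.png

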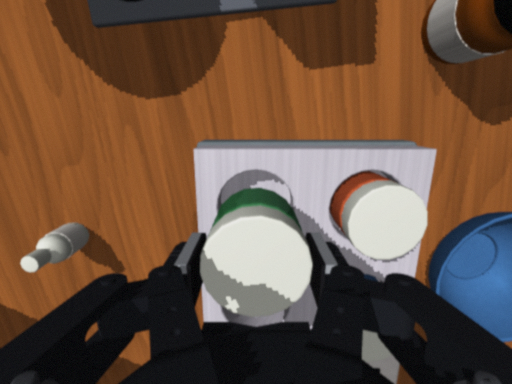

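The green pot is aligned with its pocket, and the terracotta pot on the right at (380,215) clears the finger. I'll lower it.

Emit:
step_arm([
  [0.045,[0,0,0.015],0],
  [0.045,[0,0,0.014],0],
  [0.045,[0,0,0.01],0],
  [0.045,[0,0,0],0],
  [0.045,[0,0,0],0],
])

```text
clock: 51.6
tool_pos: [0.6122, 0.1009, 0.0897]
tcp_rot: [-0.0, 0.753, 0.658, -0.0]
force: [0.2, 0.1, -1.3]
opening: 0.0529
```

Emit:
step_arm([
  [0.045,[0,0,0.008],0],
  [0.045,[0,0,0],0],
  [0.045,[0,0,0],0],
])

```text
clock: 51.9
tool_pos: [0.6125, 0.1008, 0.0822]
tcp_rot: [-0.0, 0.753, 0.658, -0.0]
force: [1.0, -0.2, -0.6]
opening: 0.0531
```

Emit:
step_arm([
  [0.045,[0,0,0.005],0],
  [0.045,[0,0,0.005],0],
  [0.045,[0,0,0],0],
  [0.045,[0,0,0],0],
])

```text
clock: 52.3
tool_pos: [0.6124, 0.1008, 0.072]
tcp_rot: [-0.0, 0.753, 0.658, -0.0]
force: [-0.1, -0.7, -1.2]
opening: 0.0529
```

Emit:
step_arm([
  [0.055,[0,0,0],0],
  [0.06,[0,0,0],0],
  [0.067,[0,0,0],0],
  [0.067,[0,0,0],0],
  [0.067,[0,0,0],0],
])

```text
clock: 52.8
tool_pos: [0.6127, 0.1008, 0.0724]
tcp_rot: [0.0, 0.753, 0.658, 0.0]
force: [-0.4, 0.2, -0.9]
opening: 0.0669
```

Emit:
step_arm([
  [0.068,[0,0,-0.02],0],
  [0.068,[0,0,-0.04],0],
  [0.068,[0,0,-0.04],0],
  [0.068,[0,0,-0.02],0],
  [0.068,[0,0,0],0],
])

```text
clock: 53.3
tool_pos: [0.6151, 0.1008, 0.1968]
tcp_rot: [0.003, 0.753, 0.658, 0.003]
force: [0.7, 0.5, 0.1]
opening: 0.0681
```

Emit:
step_arm([
  [0.02,[-0.04,0,0],0],
  [0.02,[-0.04,0,0],0],
  [0.0,[-0.04,0,0],0],
  [0.0,[0,0,0],0],
  [0.0,[0,0,0],0],
])

```text
clock: 53.8
tool_pos: [0.5957, -0.0187, 0.1908]
tcp_rot: [-0.001, 0.754, 0.657, -0.0]
force: [-0.1, 0.3, -1.0]
opening: -0.0002
```

Run:
```python
from h import *
i=optics.camera_info('wrist');im,d=snap('wrist','w27.png'); C=cloud(i,cv2.medianBlur(d,3))
for n,b in (('P2',(.64,.73,-.04,.043)),('P3',(.655,.75,.047,.14)),('P1',(.57,.645,.05,.15))):
    try: print(n,rect(C,.09,.104,b))
    except Exception as e: print(n,'none')
im,d=snap('top','t27.png'); snap('scene','s27.png')
go(.597,-.0695,.13,82.4)
```

```text
P2 (array([6.86e+02, 5.00e-01]), array([52.8, 53.3]), 40.7, np.int64(3144), array([0.6855, 0.0017, 0.0953]))
P3 (array([698.6,  87.7]), array([52.7, 53.5]), 81.1, np.int64(4301), array([0.6979, 0.0882, 0.0953]))
P1 (array([611.2,  99. ]), array([53.3, 52.7]), 84.6, np.int64(4192), array([0.6114, 0.0992, 0.0954]))
now [ 0.5962 -0.017   0.1915] yaw 82.33 | shift tool x,y,z mm [-52.    7.8  61.5] turn first-frame -0.07 clock 53.95
```

View pics/w27.png

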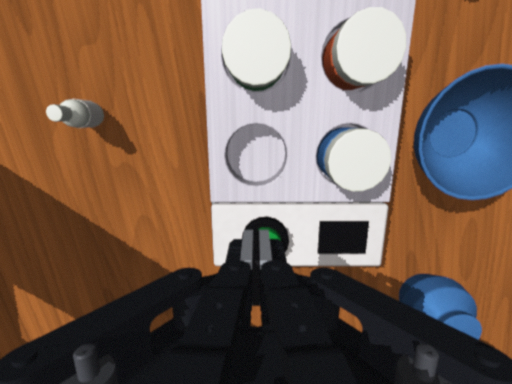

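View pics/s27.png

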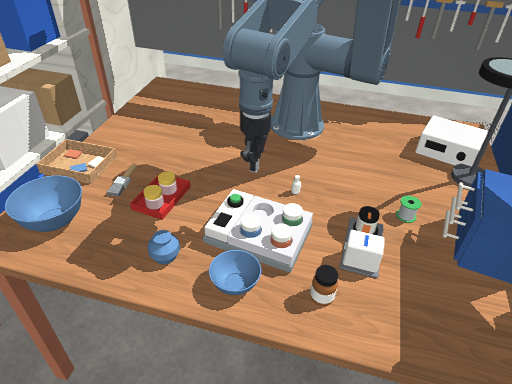

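All three lids sit at z 0.095, the jar stands on the pad and both spent pots are in the tray. Before pressing I'll check the top view for anything missed or moved.

View pics/t27.png

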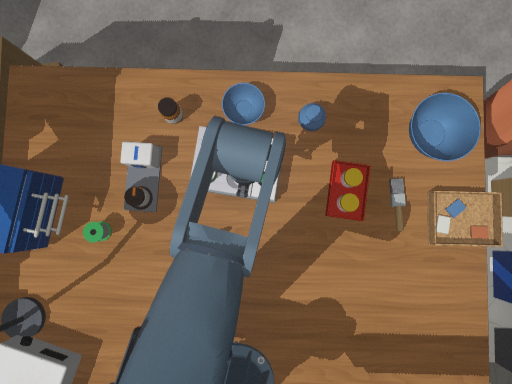

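Emit:
step_arm([
  [0.0,[-0.026,0.004,0],0],
  [0.0,[-0.026,0.004,0.03],0],
  [0.0,[0,0,0.035],0],
  [0.0,[0,0,0],0],
  [0.0,[0,0,0],0],
])

```text
clock: 54.45
tool_pos: [0.597, -0.0694, 0.127]
tcp_rot: [-0.001, 0.753, 0.658, -0.0]
force: [0.2, 0.5, 0.5]
opening: 0.0001
```

Run:
```python
from h import *
go(.597,-.0695,.081,82.4)
im,d=snap('wrist','w28.png')
```

```text
now [ 0.597  -0.0694  0.127 ] yaw 82.34 | shift tool x,y,z mm [-0.1 -0.  46. ] turn first-frame -0.06 clock 54.45
```

View pics/w28.png

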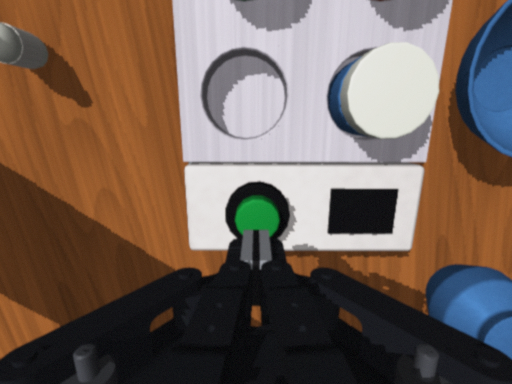

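The top view shows no pots left on the bench. The closed fingertips are over the green button at (257,217), so I'll press.

Emit:
step_arm([
  [0.0,[0,0,0.02],0],
  [0.0,[0,0,0.012],0],
  [0.0,[0,0,0],0],
  [0.0,[0,0,0],0],
])

```text
clock: 54.9
tool_pos: [0.5978, -0.0704, 0.0961]
tcp_rot: [0.0, 0.753, 0.658, 0.0]
force: [0.4, -0.3, 1.2]
opening: 0.0001
```

Emit:
step_arm([
  [0.0,[0,0,0.006],0],
  [0.0,[0,0,0.004],0],
  [0.0,[0,0,0],0],
  [0.0,[0,0,0],0],
])

```text
clock: 55.3
tool_pos: [0.5977, -0.0708, 0.0857]
tcp_rot: [0.0, 0.753, 0.658, 0.0]
force: [0.7, 1.0, 1.9]
opening: -0.0001
```

Emit:
step_arm([
  [0.0,[0,0,0.002],0],
  [0.0,[0,0,0.002],0],
  [0.0,[0,0,0],0],
  [0.0,[0,0,0],0],
])

```text
clock: 55.7
tool_pos: [0.5978, -0.0708, 0.0817]
tcp_rot: [0.0, 0.753, 0.658, 0.0]
force: [0.7, 0.7, 4.0]
opening: 0.0004
```

Emit:
step_arm([
  [0.0,[0,0,0.0015],0],
  [0.0,[0,0,0.001],0],
  [0.0,[0,0,0],0],
  [0.0,[0,0,0],0],
])

```text
clock: 56.1
tool_pos: [0.5979, -0.0708, 0.0809]
tcp_rot: [0.001, 0.753, 0.658, 0.0]
force: [-4.2, 1.8, 16.8]
opening: 0.0002
```

Emit:
step_arm([
  [0.0,[0,0,-0.02],0],
  [0.0,[0,0,-0.04],0],
  [0.0,[0,0,-0.045],0],
  [0.0,[0,0,-0.04],0],
  [0.0,[0,0,0],0],
])

```text
clock: 56.6
tool_pos: [0.6003, -0.0717, 0.2302]
tcp_rot: [0.004, 0.753, 0.658, 0.003]
force: [0.0, -0.1, 0.0]
opening: 0.0001
```

Emit:
step_arm([
  [0.0,[-0.04,-0.02,0],0],
  [0.0,[-0.04,-0.02,0],0],
  [0.0,[-0.04,-0.02,0],0],
  [0.0,[-0.04,-0.02,0],0],
  [0.0,[-0.04,-0.02,0],0],
])

```text
clock: 57.1
tool_pos: [0.4694, -0.2561, 0.2223]
tcp_rot: [-0.001, 0.753, 0.658, -0.0]
force: [0.3, -0.4, -0.5]
opening: -0.0003
```

Emit:
step_arm([
  [0.0,[-0.02,-0.03,0],0],
  [0.0,[-0.02,-0.03,0],0],
  [0.0,[0,0,0],0],
  [0.0,[0,0,0],0],
])

```text
clock: 57.5
tool_pos: [0.4056, -0.2869, 0.2228]
tcp_rot: [-0.001, 0.754, 0.657, 0.0]
force: [-0.1, 0.4, 0.8]
opening: 0.0
```

Run:
```python
from h import *
i=optics.camera_info('top'); im,d=snap('top','t29.png'); C=cloud(i,cv2.medianBlur(d,3))
for n,lo,hi,b in (('P2',.09,.104,(.64,.73,-.04,.043)),('P3',.09,.104,(.655,.75,.047,.14)),('P1',.09,.104,(.57,.645,.05,.15)),('ref',.07,.082,(.5,.58,.26,.35)),('sp1',.053,.066,(.57,.66,-.38,-.28)),('sp2',.053,.066,(.49,.57,-.36,-.27)),('btn',.083,.092,(.57,.62,-.1,-.04))):
    try: print(n,rect(C,lo,hi,b))
    except Exception as e: print(n,'none')
im,d=snap('scene','s29.png'); print(monitor.state()['clock'])
```

```text
P2 (array([686.6,   2.7]), array([52.2, 51.1]), 1.8, np.int64(283), array([0.686 , 0.0021, 0.0965]))
P3 (array([698.6,  88.4]), array([51.9, 50.9]), 2.8, np.int64(282), array([0.6983, 0.089 , 0.0964]))
P1 (array([612.3,  99.6]), array([51.6, 50.7]), 2.6, np.int64(283), array([0.6114, 0.0998, 0.0964]))
ref (array([537.4, 307.5]), array([51.8, 54.7]), 1.8, np.int64(301), array([0.5378, 0.3063, 0.0764]))
sp1 (array([ 611.8, -325.9]), array([50.1, 52.9]), 1.9, np.int64(272), array([ 0.6116, -0.3251,  0.0604]))
sp2 (array([ 536.9, -315.9]), array([51.7, 51.8]), 45.8, np.int64(273), array([ 0.5373, -0.3147,  0.0602]))
btn (array([596.5, -69.3]), array([28.2, 28.3]), 46.6, np.int64(94), array([ 0.597 , -0.0696,  0.0871]))
57.6
```

View pics/t29.png

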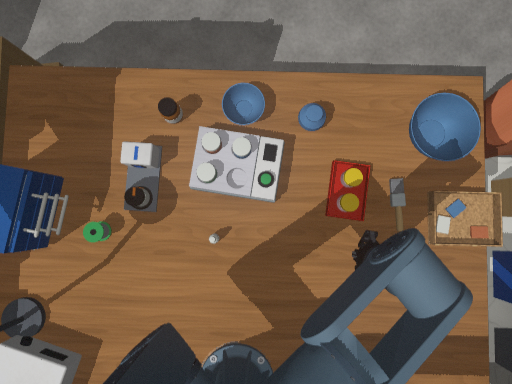

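View pics/s29.png

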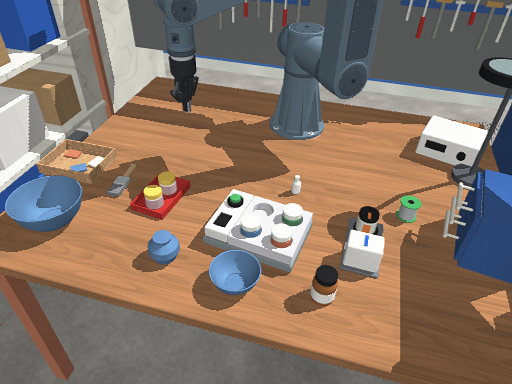

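Run:
```python
from h import *
im=cv2.imread('pics/t29.png'); cv2.imwrite('pics/t29z.png',cv2.resize(im[135:225,100:190],None,fx=6,fy=6,interpolation=cv2.INTER_CUBIC))
```

```text
(no output)
```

View pics/t29z.png

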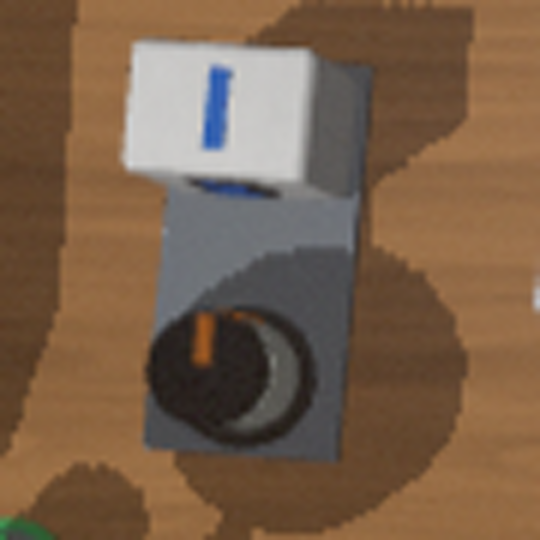

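The zoomed view shows the stripe on the jar's lid parallel to the blue line, with the jar on the pad. It looks offset only because the camera sees it from the side. I'll hand in.

```bash
python3 -c "
from rig import order; print(order.sign_off())"
```

```text
the job is handed in; nothing more can be done
None
```

I handed the job in at about 58 s on the robot's clock. All steps are done, and my last camera checks found everything in place.

- **Reference jar:** I set it on the reader pad first. Later it got knocked off and leaned about 16° against the pad's edge. I picked it up again, rolled it upright on the pad and released it. It was level and about 1 mm from the pad centre, and its stripe ran within a few degrees of the window direction.
- **Pots:** Both spent pots stand in the red tray. All three fresh pots (blue, terracotta, green) stand fully down in pockets of their own, lid tops at about 96 mm. I saw no amber pot; the brown jar with the black lid is not one, so I left it alone.
- **Start button:** I pressed it until it hit its stop, at about 17 N. It sprang back to 87 mm.
- **Bystanders:** The spool, glue bottle and brush looked unmoved in the last pictures, though I did not measure them.

The top and wrist cameras disagreed by up to about 2 mm on the pad and pot positions. I allowed for this by taking pot and pocket positions from the same camera. Nothing else failed or disagreed, and no verdict was reported.

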